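# Lever the sample feeder up onto its swing-down stand

## Task

Raise the front of the heavy sample feeder onto its swing-down stand: put the tip of the pry bar under the feeder's front edge with the bar resting over the fulcrum block, press the handle down until the stand's legs swing out to their stop, then let the feeder down gently onto them. Lay the bar back across both ribs of its rest. Lift the feeder with the bar only, do not touch it with the robot or shove it about, and leave the other things where they are.

Things in the scene. Friction and masses are not known exactly. Their poses are not given: they have to be found in the camera images.
- feeder: Heavy loose sample feeder, 5.6 to 8.8 kg: grey base plate 200 deep x 150 wide x 18 on four rubber feet 24 high (20 across, at x +-80, y +-60); white housing 130 x 130, 112 high, starting 60 behind the front edge; steel trough on top, 160 high in all. Origin: centre of its footprint on the bench. -x points out of its front, y runs along the front edge (at x = -100), z up.
- front_edge (a point): Middle of the lower edge of the base plate's front: 24 above the bench when the feeder stands flat, about 34 when it stands on its swing-down stand. Below it, between the front feet, the gap is open and 100 wide.
- stand (a joint): Two dark legs on one axle beside the base plate, 15 behind its front edge. 0 rad: folded back, white feet on the bench. A light spring swings them forward as the front rises; when the front edge is about 12 higher (36 above the bench) they pass upright to their stop at 0.78 rad and then carry the feeder. Let down earlier, they fold back.
- fulcrum: Loose steel fulcrum block, 0.5 kg, already standing where it is needed, its ridge 52 to 68 in front of the feeder's front edge: 40 (x) x 60 (y) x 22 with a half-round ridge (along y, radius 8) on top, 30 high in all. Origin: centre of its underside.
- bar: Loose straight pry bar, 340 long, 0.55 kg. Origin: middle of its length, on its flat underside, near the centre of mass; x points to the tip, z up. Black handle 22 wide x 22 high from x = -170 to -60, steel blade 18 wide x 12 thick to x = 125, thinned tip 18 wide x 6 thick to x = 170. Starts lying on the rest.
- bar_tip (a point): Underside of the bar at the end of its tip.
- bar_handle (a point): Top of the bar's handle, 25 from its end: a good place to push down.
- rest: Fixed bar rest: white plate 280 (x) x 100 (y) x 4 with two wooden ribs across it at x = +-100, 16 wide, 100 long along y, tops 20 above the bench. Origin: centre of its underside on the bench. The bar lies across both ribs, along x; 16 free under it between the ribs.
- sieve: Bystander: small steel sieve pan, 100 across, 35 high.
- jar: Bystander: jar with white cap, 44 across, 50 high.
- beaker: Bystander: clear beaker, 60 across, 65 high.
- spatula: Bystander: spatula, 180 long, lying on the bench.
- brush: Bystander: brush, 160 long, lying on the bench.
- spray: Bystander: white bottle with green cap, 60 across, 150 high.
- weight_box: Bystander: wooden box 70 x 50 x 30.
Things that resemble listed ones, but are neither listed nor needed, are in the scene too. Several things look just like the fulcrum: the one meant starts farthest to the robot's right.

How it is judged:
By the outcome, as a careful person would: the job done as asked, in the order asked, and still so for the second after the job is handed in, with the robot touching nothing.
It also fails if it takes over 72 s, if anything falls off the work surface, if the arm or the gripper's body presses on something with over 40 N, if the wrist force passes 120 N, or if a joint passes its speed limit or range.

## Robot

A 6-joint arm with a two-finger parallel gripper is mounted at the origin on the work surface. World frame = base frame: x ahead of the robot, y to its left, z up, the work surface at z = 0. Lengths are in mm, angles in degrees, forces in N, time in s.
With the tool pointing down it reaches from about 300 to 850 mm from the base axis. Payload 4.2 kg.
Tool frame: the origin (TCP) lies midway between the tips of the shut fingers; the grasp point (between the pads) lies 19 mm behind it (env.tcp_to_grasp is the distance from the TCP to the grasp point, in mm); z points along the fingers, x is the direction in which the jaws open and shut, and the axes are right-handed (so a half turn about z gives the same grasp; the last joint's range is limited). The gripper opens to 91 mm and grips with 3 to 60 N. Pads are 32 mm wide; open, the fingers measure 118 mm over their backs; the gripper's body (76 mm by 178 mm) begins 60 mm behind the grasp point.
Start: joints at [75.63, 18.312, 89.639, -0, 72.044, -1.146], TCP at [131.536, 559.769, 213.976] pointing down, gripper open.
Joint ranges: [-177.97, 177.97], [-48.28, 115.42], [12.27, 149.76], [-77.06, 257.06], [2.81, 150.46], [-146.56, 146.56]. Speed limits (degrees/s): [147.25, 147.25, 180, 180, 180, 180].

## Interface

Orientations are given as [roll, pitch, yaw] about the fixed x, y, z axes, in that order (R = Rz(yaw) Ry(pitch) Rx(roll)).
In Python, from workcell import env gives the robot as it stands.
- The arm moves only by the tool drive_tool, never from a script. Its argument "motion" is a list of rows, each a list of 2 entries, a list of its own where there are three numbers: the shift along the world's x, y, z in m, then the turn, a rotation vector about the world's x, y, z in rad. In form: [[[dx, dy, dz], [wx, wy, wz]], ...]. A call has exactly 10 rows; each row shifts and turns the commanded pose from where the row before left it; what a row does not reach is not made up. A row lasts 1/12 s, in which the tool goes at most 41.7 mm and 7.16 degrees, less where a joint would pass 70% of its speed; a pose out of reach is approached as far as the arm can. A call is refused whole if a number of a shift passes 0.0417 or a number of a turn 0.125, either way. A call with a gripper value outside its range is refused whole. "claw" is the opening, from 0 (shut) to 1 (fully open), set as the call begins (left out, the last holds). The fingers move at their own pace and stop on an object; "force" is the grip in N (left out, the last holds). Time passes only in rows, so rows that do not move let the fingers close, or fill a call up. It gives the time, the measured TCP pose, the force and the opening at its end, in the units of the state.
- env.state(): the state, without advancing time (a new reading comes with each control period).
- env.grab_frame(name): name is "scene" or "side" or "wrist"; returns the picture (420x560x3 uint8, red, green, blue); there is no depth.
- env.camera_params(name): a dict with "fov_y" (degrees; the focal length in pixels is half the picture's height over the tangent of half this angle, whatever the lens; pixels are square), "cx", "cy" (the principal point, pixels), "k1" (the pictures are not rectified: a ray, as slopes to the right and down, at radius r is drawn at 1 + k1 r^2 times it, then the intrinsics apply), "pose" (4x4, takes a point from camera to world coordinates). Camera axes: x right, y down, z forward; pixel columns grow to the right and rows downward; lengths in mm; the calibration is good to about 2 mm. A picture is of the moment at which its call begins: read the wrist's pose just before it. camera_params takes no time and is no camera call; for the wrist camera it gives the pose at the moment of the call.
- env.job_done(): hands the job in, once; it reports no verdict.
The state is a dict: "time_s": time; "qpos": joint angles; "qvel": joint speeds; "effort": joint torques, N m; "ee_pos": TCP position; "ee_rot": TCP orientation; "force": force on the tool from outside, world axes, zero at the start; "torque": the same for the moment, N m; "gripper_width": finger opening in mm.
Only numpy, scipy, OpenCV 4.12 (cv2) and the standard library are available. Lean on these libraries where they do the work, as an engineer would, in place of code of your own. Each camera call takes 0.05 s, during which the arm holds its last target.

## Working session

There is one attempt and no reset: what is moved stays moved. The work goes in short steps, Python scripts to look and compute and a tool call to move; the robot and the scene stay as the last step left them, time stands still between calls to the robot, and variables do not carry over. Pictures are saved under pics/ and viewed, and the job is handed in when it is done.

Besides the shell and the picture viewer there is one more tool, called after "Emit:" in YAML: its name, and indented under it one key for each argument. drive_tool: Moves the arm, as the interface text tells. Its arguments: {"type":"object","properties":{"motion":{"type":"array","items":{"type":"array"}},"claw":{"type":"number"},"force":{"type":"number"}},"required":["motion"]}

```bash
mkdir -p pics; ls; cat > h.py <<'E'
import numpy as np, cv2
from workcell import env
def snap(n,f):
    p=env.camera_params(n); im=env.grab_frame(n); cv2.imwrite('pics/'+f+'.png',cv2.cvtColor(im,cv2.COLOR_RGB2BGR)); np.save('pics/'+f+'.npy',np.array([p['fov_y'],p['cx'],p['cy'],p['k1']]+list(np.array(p['pose']).ravel()))); return im
def load(f):
    a=np.load('pics/'+f+'.npy'); return a[0],a[1],a[2],a[3],a[4:].reshape(4,4)
def ray(f,u,v):
    fv,cx,cy,k,P=load(f); F=210/np.tan(np.radians(fv/2))
    d=np.array([(u-cx)/F,(v-cy)/F]); s=d.copy()
    for _ in range(30): s=d/(1+k*(s@s))
    return P[:3,3],P[:3,:3]@np.array([s[0],s[1],1])
def atz(f,u,v,z):
    o,d=ray(f,u,v); return o+d*(z-o[2])/d[2]
def proj(f,p):
    fv,cx,cy,k,P=load(f); F=210/np.tan(np.radians(fv/2))
    c=P[:3,:3].T@(np.array(p)-P[:3,3]); s=c[:2]/c[2]; s=s*(1+k*(s@s)); return s*F+[cx,cy]
def tri(*obs):
    A=np.zeros((3,3));b=np.zeros(3)
    for f,u,v in obs:
        o,d=ray(f,u,v); d=d/np.linalg.norm(d); M=np.eye(3)-np.outer(d,d); A+=M;b+=M@o
    x=np.linalg.solve(A,b); return x,[np.linalg.norm(np.cross(x-ray(f,u,v)[0],ray(f,u,v)[1]/np.linalg.norm(ray(f,u,v)[1]))) for f,u,v in obs]
def crop(f,u0,v0,u1,v1,k,out):
    im=cv2.imread('pics/'+f+'.png')[v0:v1,u0:u1]; cv2.imwrite('pics/'+out+'.png',cv2.resize(im,None,fx=k,fy=k,interpolation=cv2.INTER_CUBIC))
E
python3 - <<'E'
from h import *
for n in ['scene','side','wrist']:
    snap(n,n+'0'); p=env.camera_params(n); print(n,p['fov_y'],p['k1'],np.round(p['pose'],2).tolist())
print(env.state())
E
```

```text
pics
scene 52.511267034781994 0.0077860047225411224 [[0.8, 0.34, -0.49, 1097.03], [0.59, -0.47, 0.65, -677.51], [-0.01, -0.81, -0.59, 789.88], [0.0, 0.0, 0.0, 1.0]]
side 42.830739547954046 -0.05470755708131374 [[0.71, -0.54, 0.45, -282.08], [-0.7, -0.55, 0.45, -684.0], [0.01, -0.64, -0.77, 1438.21], [0.0, 0.0, 0.0, 1.0]]
wrist 66.94418266471335 0.017255033269097008 [[0.23, 0.94, 0.24, 62.14], [0.97, -0.22, -0.06, 575.8], [-0.0, 0.25, -0.97, 383.43], [0.0, 0.0, 0.0, 1.0]]
{'time_s': 0.15, 'qpos': array([ 7.56306479e+01,  1.83439114e+01,  8.96881129e+01, -2.42024539e-03,
        7.20438644e+01, -1.14331319e+00]), 'qvel': array([-0.05206204, -0.0926203 , -0.30342264,  0.01293448, -0.04439156,
       -0.01006604]), 'effort': array([-1.20143859e-04, -4.12776804e+01, -2.32153523e+01,  7.26895127e-02,
        4.35299193e-02, -1.20734794e-04]), 'ee_pos': array([131.45359922, 559.40179832, 213.32171339]), 'ee_rot': array([1.79999213e+02, 7.59195640e-02, 7.67747082e+01]), 'force': array([-0.31995335,  0.12144544,  0.35288619]), 'torque': array([ 0.00309405,  0.00593855, -0.0265418 ]), 'gripper_width': 91.02536605151556}
```

View pics/scene0.png

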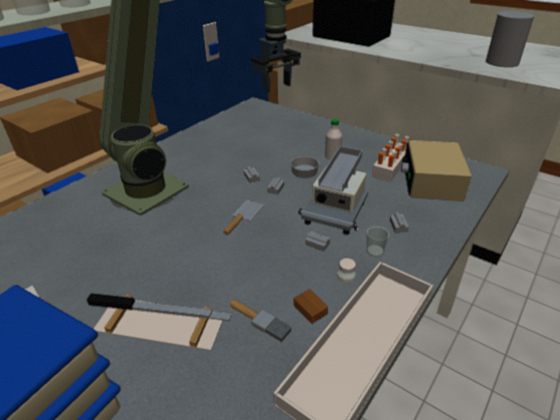

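View pics/side0.png

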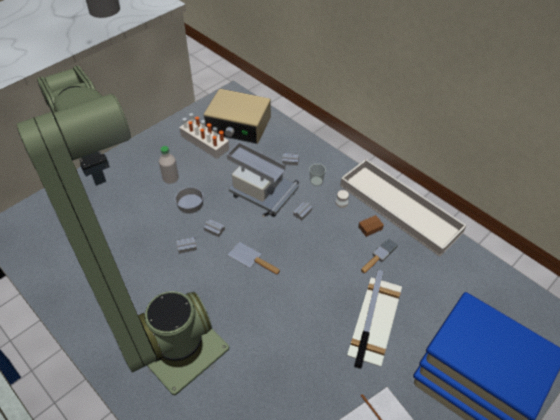

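View pics/wrist0.png

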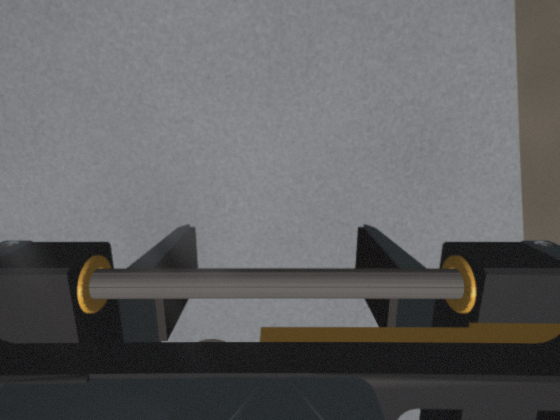

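```bash
python3 - <<'E'
from h import *
crop('scene0',220,110,430,270,3.8,'c1'); crop('side0',160,130,360,280,4,'c2')
for f,pts in [('scene0',[(252,175),(276,186),(318,241),(399,222),(330,218),(160,310),(145,180)]),('side0',[(186,244),(214,227),(302,210),(290,158),(250,200),(375,320),(175,330)])]:
    for p in pts: print(f,p,np.round(atz(f,*p,0)))
E
```

```text
scene0 (252, 175) [228. 284.   0.]
scene0 (276, 186) [341. 277.   0.]
scene0 (318, 241) [613. 119.  -0.]
scene0 (399, 222) [763. 336.   0.]
scene0 (330, 218) [584. 231.   0.]
scene0 (160, 310) [ 446. -314.   -0.]
scene0 (145, 180) [-55.  41.   0.]
side0 (186, 244) [242. 284.   0.]
side0 (214, 227) [355. 274.   0.]
side0 (302, 210) [625. 117.   0.]
side0 (290, 158) [779. 329.   0.]
side0 (250, 200) [526. 278.   0.]
side0 (375, 320) [ 471. -337.    0.]
side0 (175, 330) [22. 57.  0.]
```

View pics/c1.png

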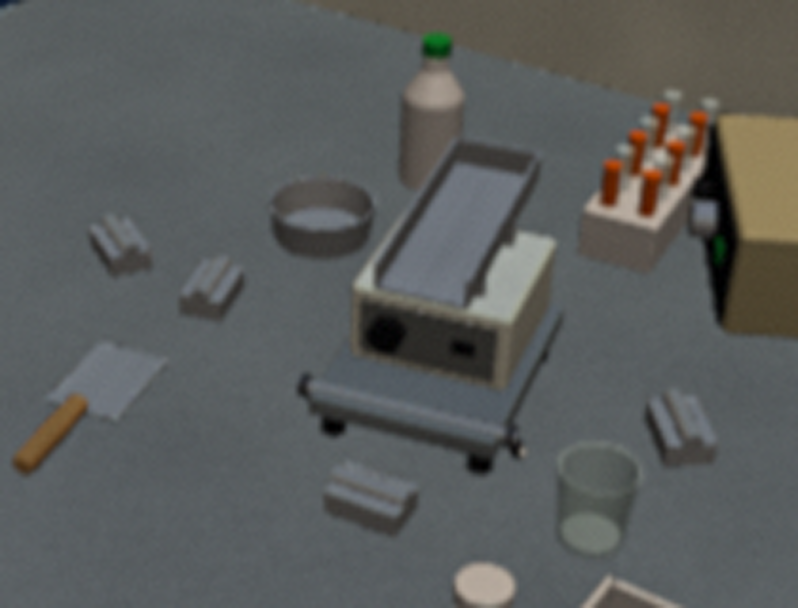

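View pics/c2.png

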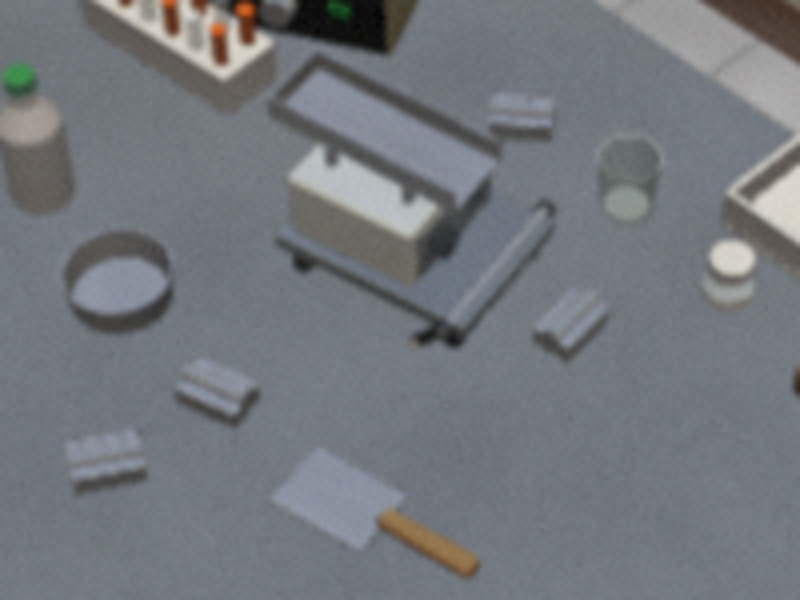

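```bash
python3 - <<'E'
from h import *
crop('scene0',80,280,240,360,5,'c3'); crop('side0',330,260,420,370,5,'c4')
E
```

```text
(no output)
```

View pics/c3.png

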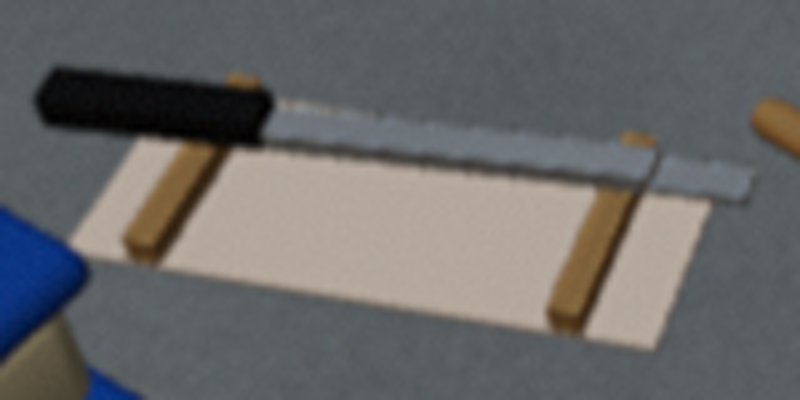

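View pics/c4.png

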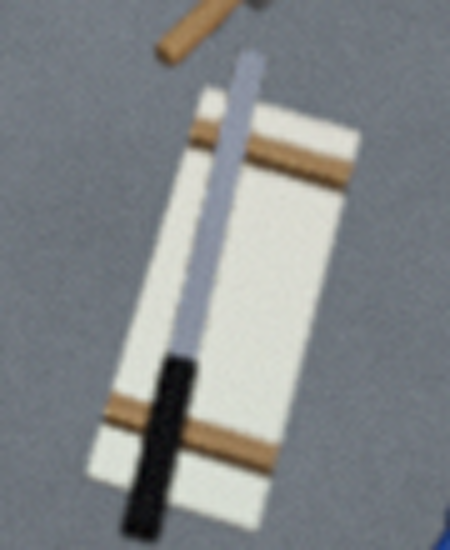

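```bash
python3 - <<'E'
from h import *
for n,a,b in [('hend',(90,296.5),(358.4,365.5)),('junc',(134.2,300.5),(366.8,331.6)),('tip',(230.2,316),(380.8,270.6)),('rib1far',(128.5,295.5),(353,342)),('rib1near',(108,328.5),(385,352.5)),('rib2far',(207.5,307),(369.5,286)),('rib2near',(193,343.5),(400,294.5))]:
    x,r=tri(('scene0',*a),('side0',*b)); print(n,np.round(x,1),np.round(r,1))
E
```

```text
hend [ 310.1 -401.5   35.6] [1.5 1.5]
junc [ 406.5 -350.2   37.2] [2.8 2.8]
tip [ 609.2 -243.3   23.6] [1.2 1.2]
rib1far [ 362.7 -338.7   16. ] [2.5 2.5]
rib1near [ 404.3 -424.9   12.7] [1.7 1.7]
rib2far [ 543.6 -251.7   16.6] [1.9 1.9]
rib2near [ 588.4 -338.9   13.2] [0.1 0.1]
```

Emit:
drive_tool:
  motion:
    - [[0.0235, -0.025, 0.008], [0, 0, -0.067]]
    - [[0.0235, -0.025, 0.008], [0, 0, -0.067]]
    - [[0.0235, -0.025, 0.008], [0, 0, -0.067]]
    - [[0.0235, -0.025, 0.008], [0, 0, -0.067]]
    - [[0.0235, -0.025, 0.008], [0, 0, -0.067]]
    - [[0.0235, -0.025, 0.008], [0, 0, -0.067]]
    - [[0.0235, -0.025, 0.008], [0, 0, -0.067]]
    - [[0.0235, -0.025, 0.008], [0, 0, -0.067]]
    - [[0.0235, -0.025, 0.008], [0, 0, -0.067]]
    - [[0.0235, -0.025, 0.008], [0, 0, -0.067]]

```text
time_s: 0.98
ee_pos: [367.2, 308.2, 294.2]
ee_rot: [-180.0, 0.0, 38.2]
force: [0.6, 0.5, -0.0]
gripper_width: 91.0
```

Emit:
drive_tool:
  motion:
    - [[0.0235, -0.025, 0], [0, 0, -0.067]]
    - [[0.0235, -0.025, 0], [0, 0, -0.067]]
    - [[0.0235, -0.025, 0], [0, 0, -0.067]]
    - [[0.0235, -0.025, 0], [0, 0, -0.067]]
    - [[0.0235, -0.025, 0], [0, 0, -0.067]]
    - [[0.0235, -0.025, 0], [0, 0, -0.067]]
    - [[0.0235, -0.025, 0], [0, 0, -0.067]]
    - [[0.0235, -0.025, 0], [0, 0, -0.067]]
    - [[0.0235, -0.025, 0], [0, 0, -0.067]]
    - [[0.0, 0, 0], [0, 0, -0.067]]

```text
time_s: 1.82
ee_pos: [581.5, 80.2, 292.6]
ee_rot: [179.8, -0.0, -0.5]
force: [0.2, -0.4, -0.8]
gripper_width: 90.9
```

```bash
python3 - <<'E'
from h import *
print(env.state()['ee_pos'],env.state()['ee_rot']);snap('wrist','w1')
E
```

```text
[581.48939467  80.24241032 292.57595643] [ 1.79839253e+02 -4.78253530e-02 -4.62533205e-01]
```

View pics/w1.png

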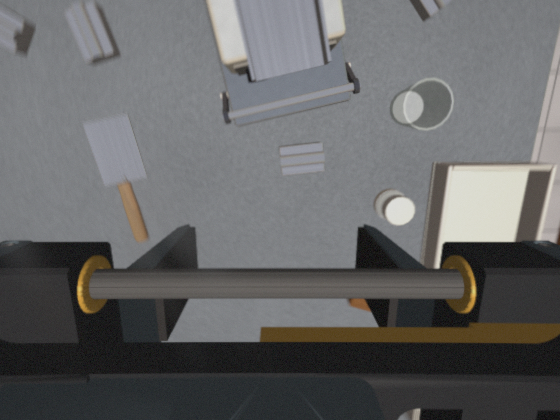

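Emit:
drive_tool:
  motion:
    - [[0.003, -0.01, -0.01], [0, 0, 0]]
    - [[0.003, -0.01, -0.01], [0, 0, 0]]
    - [[0.003, -0.01, -0.01], [0, 0, 0]]
    - [[0.003, -0.01, -0.01], [0, 0, 0]]
    - [[0.003, -0.01, -0.01], [0, 0, 0]]
    - [[0.003, -0.01, -0.01], [0, 0, 0]]
    - [[0.003, -0.01, -0.01], [0, 0, 0]]
    - [[0.0, 0, 0], [0, 0, 0]]
    - [[0.0, 0, 0], [0, 0, 0]]
    - [[0, 0, 0], [0, 0, 0]]

```text
time_s: 2.7
ee_pos: [599.3, 14.9, 224.3]
ee_rot: [-180.0, -0.0, -0.0]
force: [-1.0, 1.2, -0.6]
gripper_width: 91.2
```

```bash
python3 - <<'E'
from h import *
print(env.state()['ee_pos'],env.state()['ee_rot']);snap('wrist','w2')
crop('w1',190,30,390,190,4,'c5');crop('w2',190,0,390,160,4,'c6')
E
```

```text
[599.28446934  14.91571218 224.29772304] [-1.79975416e+02 -3.98091090e-02 -8.14000025e-03]
```

View pics/w2.png

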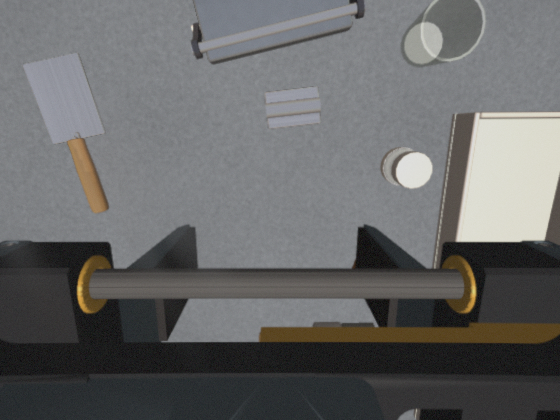

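View pics/c5.png

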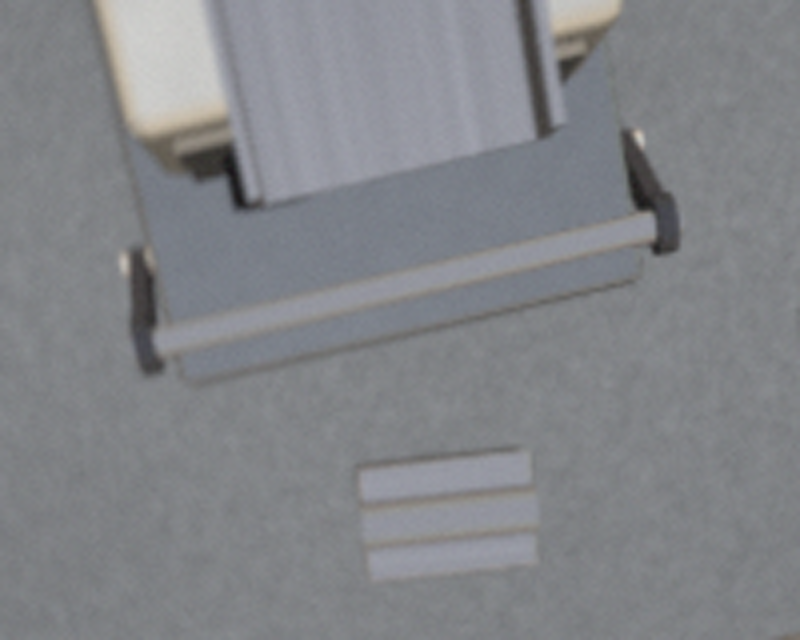

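View pics/c6.png

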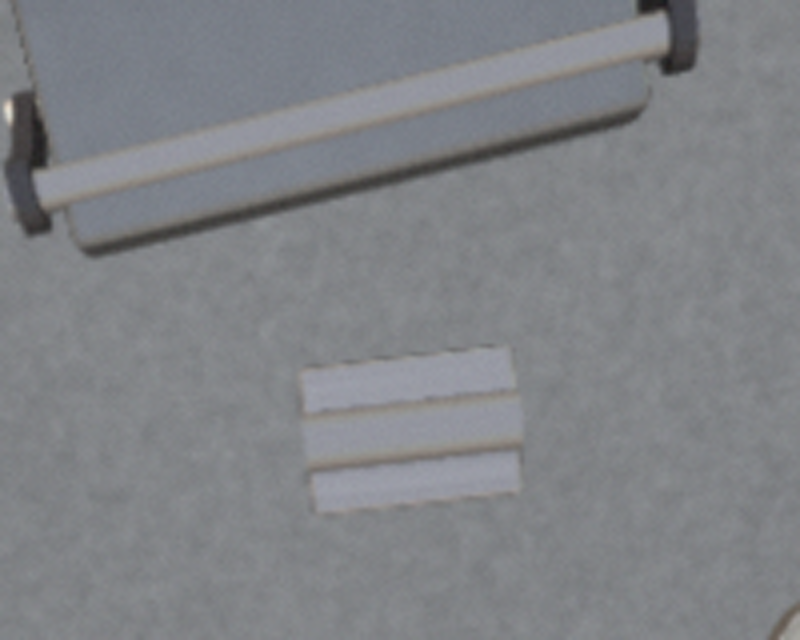

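```bash
python3 - <<'E'
from h import *
A=lambda u,v:('w1',u/4+190,v/4+30)
B=lambda u,v:('w2',u/4+190,v/4)
for n,a,b,z in [('plL',(190,380),(80,247),42),('plR',(640,279),(650,98),42),('TL',(360,465),(303,370),22),('TR',(530,450),(510,348),22),('BR',(537,565),(521,492),22),('BL',(372,580),(317,513),22),('rL',(363,524),(307,443),30),('rR',(537,508),(521,418),30)]:
    x,r=tri(A(*a),B(*b)); print(n,np.round(x,1),np.round(r,1),np.round(atz(*A(*a),z),1),np.round(atz(*B(*b),z),1))
E
```

```text
plL [529.7 152.2  28.5] [1. 1.] [532.2 152.6  42. ] [531.3 149.4  42. ]
plR [672.9 181.5  48.2] [0. 0.] [674.3 182.   42. ] [674.3 183.3  42. ]
TL [586.8 123.5   7.8] [0. 0.] [586.7 124.3  22. ] [587.3 122.1  22. ]
TR [645.2 128.5  15.4] [0.2 0.2] [644.4 128.9  22. ] [644.2 127.7  22. ]
BR [648.4  89.6  21.1] [0.3 0.3] [648.   89.7  22. ] [648.6  89.7  22. ]
BL [590.8  83.9  15.1] [0. 0.] [590.7  84.9  22. ] [590.9  83.9  22. ]
rL [587.9 103.3  11.9] [0.1 0.1] [587.5 105.2  30. ] [588.4 102.5  30. ]
rR [647.6 109.4  22.6] [0.2 0.2] [646.2 110.1  30. ] [646.8 109.   30. ]
```

```bash
python3 - <<'E'
from h import *
for n,a,b in [('boxtop',(312,300),(370,223)),('jarcap',(347,265),(343,195)),('brushferr',(262,322),(381,257)),('trayTLtop',(382,267),(358,162)),('trayBLtop',(283,394),(462,240)),('traycornerside',(282,395),(452,246)),('beaker',(377,232),(317,168))]:
    x,r=tri(('scene0',*a),('side0',*b)); print(n,np.round(x,1),np.round(r,1))
print(atz('w2',413,170,50),atz('w2',453,140,30),atz('w2',440,240,30))
crop('scene0',260,240,440,420,4,'c7')
E
```

```text
boxtop [733.9 -96.3  25.3] [1.7 1.7]
jarcap [749.6  40.3  43.1] [0.1 0.1]
brushferr [ 666.3 -202.     1.3] [2.5 2.5]
trayTLtop [845.8  53.8 101.4] [20.5 20.5]
trayBLtop [ 844.  -365.5   94.6] [10. 10.]
traycornerside [ 830.2 -349.1   57.3] [8.4 8.4]
beaker [761.9 177.2  66.6] [1.3 1.3]
[746.89332526  40.15745911  50.        ] [796.14289789  70.96498315  30.        ] [797.16804235 -47.31807997  30.        ]
```

View pics/c7.png

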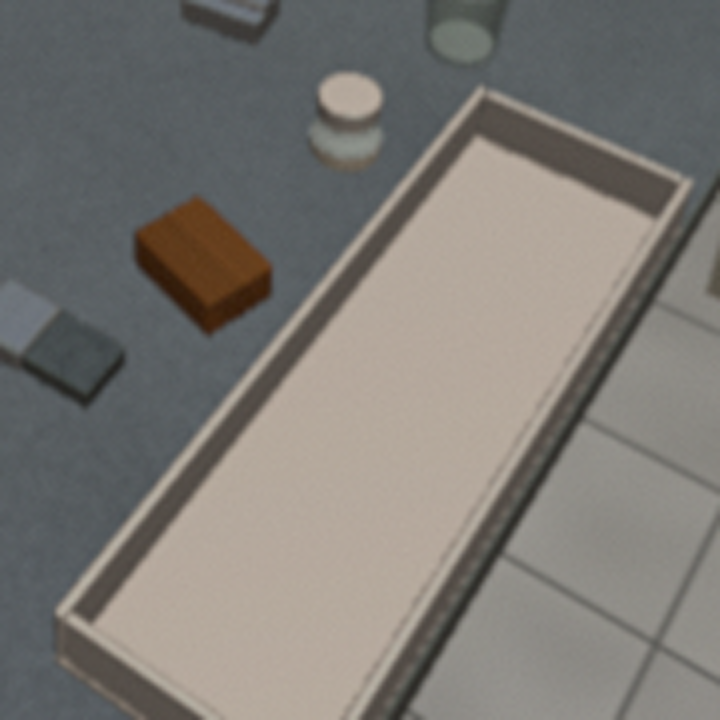

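Emit:
drive_tool:
  motion:
    - [[-0.022, -0.037, 0.007], [0, 0, -0.108]]
    - [[-0.022, -0.037, 0.007], [0, 0, -0.108]]
    - [[-0.022, -0.037, 0.007], [0, 0, -0.108]]
    - [[-0.022, -0.037, 0.007], [0, 0, -0.108]]
    - [[-0.022, -0.037, 0.007], [0, 0, -0.108]]
    - [[-0.022, -0.037, 0.007], [0, 0, -0.108]]
    - [[-0.022, -0.037, 0.007], [0, 0, -0.108]]
    - [[-0.022, -0.037, 0.007], [0, 0, -0.108]]
    - [[-0.022, -0.037, 0.007], [0, 0, -0.108]]
    - [[-0.022, -0.037, 0.007], [0, 0, -0.108]]

```text
time_s: 3.58
ee_pos: [388.0, -339.9, 292.3]
ee_rot: [-179.9, -0.1, -62.1]
force: [-0.1, -1.1, -0.4]
gripper_width: 91.0
```

Emit:
drive_tool:
  motion:
    - [[-0.01, -0.005, 0], [0, 0, 0]]
    - [[-0.01, -0.005, 0], [0, 0, 0]]
    - [[-0.01, -0.005, 0], [0, 0, 0]]
    - [[-0.01, -0.005, 0], [0, 0, 0]]
    - [[-0.01, -0.005, 0], [0, 0, 0]]
    - [[-0.01, -0.005, 0], [0, 0, 0]]
    - [[0, 0, 0], [0, 0, 0]]
    - [[0, 0, 0], [0, 0, 0]]
    - [[0, 0, 0], [0, 0, 0]]
    - [[0, 0, 0], [0, 0, 0]]

```text
time_s: 4.42
ee_pos: [329.3, -368.5, 290.8]
ee_rot: [-180.0, 0.0, -61.8]
force: [0.4, 0.9, 0.3]
gripper_width: 91.1
```

```bash
python3 - <<'E'
from h import *
print(env.state()['ee_pos'],env.state()['ee_rot']);snap('wrist','w3')
for p in [(280,313),(290,330),(254,318)]: print(atz('scene0',*p,8))
E
```

```text
[ 329.31180346 -368.4758248   290.78077419] [-1.79981156e+02  2.38787780e-03 -6.18403064e+01]
[ 687.37195594 -158.11786813    8.        ]
[ 734.65915224 -183.49520004    8.        ]
[ 647.68842361 -205.07520821    8.        ]
```

View pics/w3.png

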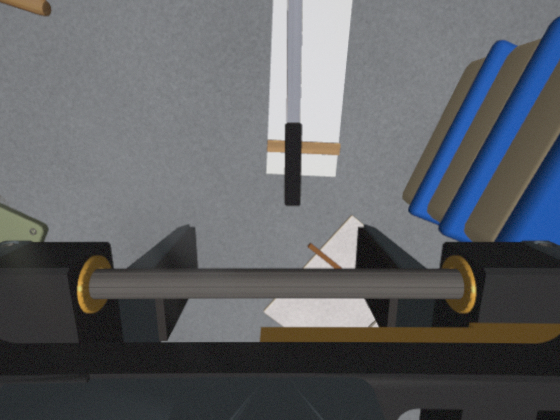

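```bash
python3 - <<'E'
from h import *
crop('w3',240,80,360,220,5,'c8')
E
```

```text
(no output)
```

View pics/c8.png

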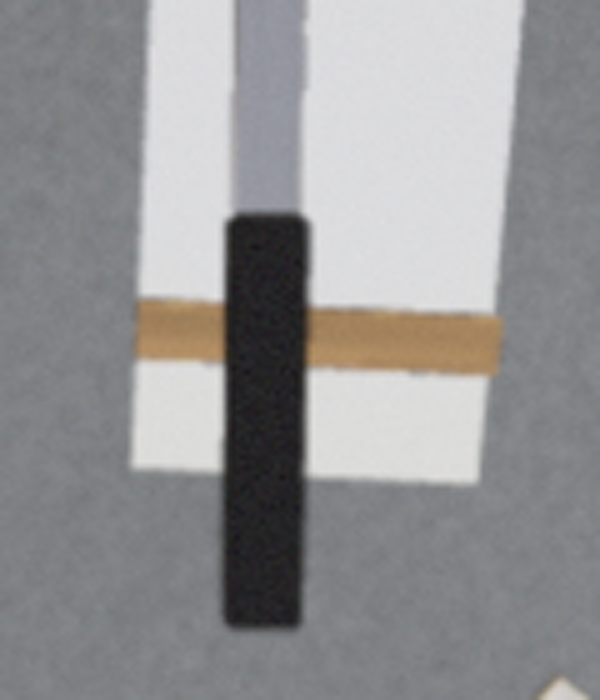

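```bash
python3 - <<'E'
from h import *
A=lambda u,v,z:atz('w3',u/5+240,v/5+80,z)
e=A(263,627,42);j=A(267,216,42)
d=(j-e)[:2];L=np.linalg.norm(d);print(e,j,L,np.degrees(np.arctan2(d[1],d[0])))
print('handle width',np.linalg.norm(A(225,420,42)-A(303,420,42)))
r1=A(137,330,20);r2=A(501,347,20);c=(r1+r2)/2
print('rib',r1,r2,np.linalg.norm(r1-r2),np.degrees(np.arctan2(*(r2-r1)[1::-1]))); 
u=d/L
print('rib at bar x', [(p[:2]-e[:2])@u-170 for p in (r1,r2,c)], 'lat',[np.cross(u,(p-e)[:2]) for p in (r1,r2)])
for z in (36,42,48): 
  e=A(263,627,z);j=A(267,216,z);print(z,np.linalg.norm(j-e),np.linalg.norm(A(225,420,z)-A(303,420,z)))
# with scene/side
print(tri(('w3',263/5+240,627/5+80),('scene0',90,296.5),('side0',358.4,365.5)),tri(('w3',267/5+240,216/5+80),('scene0',134.2,300.5),('side0',366.8,331.6)))
E
```

```text
[ 310.07378669 -403.5474216    42.        ] [ 404.76483383 -352.28026415   42.        ] 107.678762251398 28.431780946497312
handle width 20.492330422898128
rib [ 362.55897637 -336.47554669   20.        ] [ 405.4915405 -426.2502753   20.       ] 99.51234576273629 -64.44168431276186
rib at bar x [np.float64(-91.91160295029158), np.float64(-96.90019756035616), np.float64(-94.40590025532389)] lat [array(33.9931432), array(-65.39408376)]
36 109.22094396361997 20.785822812281452
42 107.678762251398 20.492330422898128
48 106.13658053917602 20.19883803351477
(array([ 309.79208109, -402.56244775,   36.61660832]), [np.float64(1.9632066288836925), np.float64(2.544450715318286), np.float64(0.6740026522276074)]) (array([ 405.9027111 , -351.05026139,   37.62826933]), [np.float64(1.7227577553002695), np.float64(3.6143595312139305), np.float64(2.0714525163983644)])<stdin>:9: DeprecationWarning: Arrays of 2-dimensional vectors are deprecated. Use arrays of 3-dimensional vectors instead. (deprecated in NumPy 2.0)
```

```bash
python3 - <<'E'
from h import *
for a,b in [((103,342),(468,297)),((20,290),(432,352))]:
    x,r=tri(('scene0',*a),('side0',*b)); print(np.round(x,1),np.round(r,1))
print(atz('w3',408,200,20),atz('w3',504,44,80), atz('w3',560,30,120))
E
```

```text
[ 595.2 -513.9  207.6] [5.8 5.8]
[ 387.7 -539.5  221.4] [5.9 5.9]
[ 390.13655827 -547.54578612   20.        ] [ 582.07608558 -511.28458102   80.        ] [ 595.70621994 -531.55683202  120.        ]
```

Emit:
drive_tool:
  motion:
    - [[0.007, 0.001, -0.02], [0, 0, 0]]
    - [[0.007, 0.001, -0.02], [0, 0, 0]]
    - [[0.007, 0.001, -0.02], [0, 0, 0]]
    - [[0.007, 0.001, -0.02], [0, 0, 0]]
    - [[0.007, 0.001, -0.02], [0, 0, 0]]
    - [[0.007, 0.001, -0.02], [0, 0, 0]]
    - [[0.007, 0.001, -0.02], [0, 0, 0]]
    - [[0.007, 0.001, -0.02], [0, 0, 0]]
    - [[0.0045, 0, -0.02], [0, 0, 0]]
    - [[0, 0, -0.02], [0, 0, 0]]
  claw: 0.6

```text
time_s: 5.3
ee_pos: [390.8, -360.6, 89.9]
ee_rot: [-180.0, -0.1, -61.8]
force: [-0.4, -0.7, 0.1]
gripper_width: 55.0
```

```bash
python3 - <<'E'
from h import *
print(env.state()['ee_pos'],env.state()['ee_rot']);snap('wrist','w4');snap('side','s4');crop('s4',300,250,460,390,5,'c9')
E
```

```text
[ 390.75245395 -360.62669116   89.8726778 ] [-1.79964614e+02 -5.08768460e-02 -6.18094164e+01]
```

View pics/w4.png

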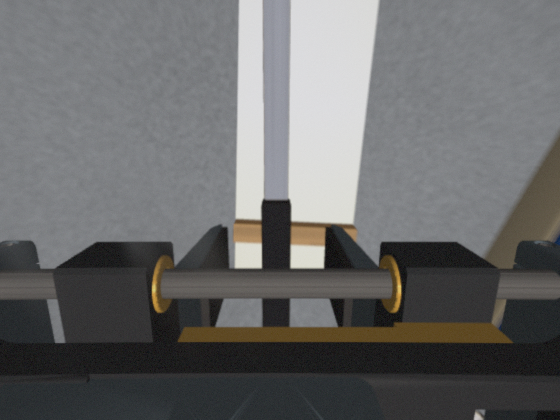

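View pics/c9.png

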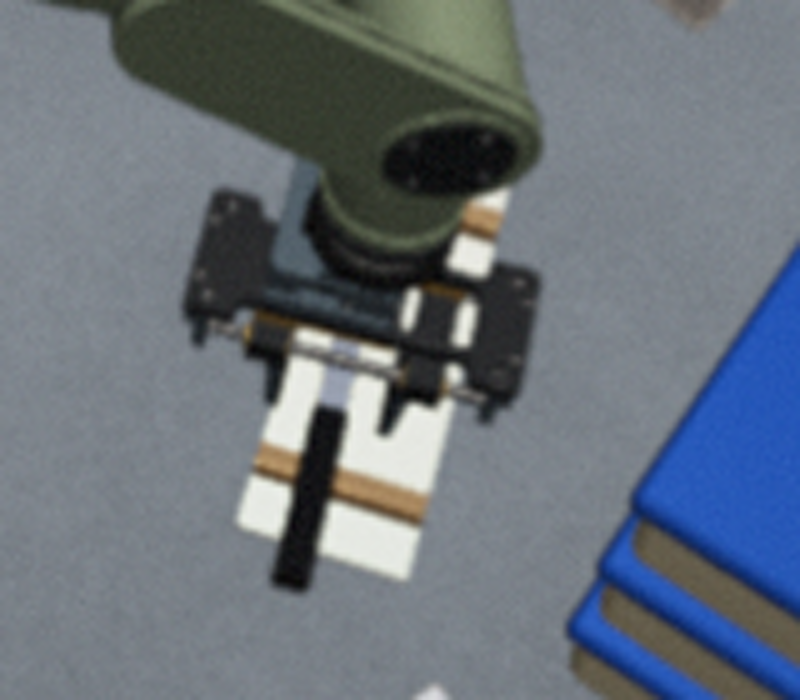

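Emit:
drive_tool:
  motion:
    - [[0, 0, -0.011], [0, 0, 0]]
    - [[0, 0, -0.011], [0, 0, 0]]
    - [[0, 0, -0.011], [0, 0, 0]]
    - [[0, 0, -0.011], [0, 0, 0]]
    - [[0, 0, -0.011], [0, 0, 0]]
    - [[0, 0, -0.011], [0, 0, 0]]
    - [[0, 0, 0], [0, 0, 0]]
    - [[0, 0, 0], [0, 0, 0]]
    - [[0, 0, 0], [0, 0, 0]]
    - [[0, 0, 0], [0, 0, 0]]

```text
time_s: 6.23
ee_pos: [390.1, -361.3, 26.0]
ee_rot: [-180.0, -0.1, -61.9]
force: [0.1, 1.1, 0.3]
gripper_width: 54.6
```

Emit:
drive_tool:
  motion:
    - [[0, 0, 0], [0, 0, 0]]
    - [[0, 0, 0], [0, 0, 0]]
    - [[0, 0, 0], [0, 0, 0]]
    - [[0, 0, 0], [0, 0, 0]]
    - [[0, 0, 0], [0, 0, 0]]
    - [[0, 0, 0], [0, 0, 0]]
    - [[0, 0, 0], [0, 0, 0]]
    - [[0, 0, 0], [0, 0, 0]]
    - [[0, 0, 0], [0, 0, 0]]
    - [[0, 0, 0], [0, 0, 0]]
  claw: 0.1
  force: 45

```text
time_s: 7.07
ee_pos: [389.4, -360.9, 24.9]
ee_rot: [-180.0, -0.0, -61.9]
force: [0.5, -0.4, 0.7]
gripper_width: 21.7
```

```bash
python3 - <<'E'
from h import *
print(env.state());snap('wrist','w5'); print(atz('w4',276,201,42))
E
```

```text
{'time_s': 7.0667, 'qpos': array([-4.40581427e+01,  2.55130954e+01,  1.09719668e+02, -5.44013203e-03,
        4.47410432e+01,  1.78338968e+01]), 'qvel': array([-0.03800183,  0.01243211,  0.01508089, -0.06678317,  0.11414902,
       -0.03736454]), 'effort': array([  0.35254475, -40.77628613, -15.96900523,   0.08131384,
         0.16652219,  -0.11151311]), 'ee_pos': array([ 389.4497166 , -360.88037268,   24.92423553]), 'ee_rot': array([-1.79995625e+02, -2.61076773e-02, -6.18881772e+01]), 'force': array([ 0.54449114, -0.426079  ,  0.67757915]), 'torque': array([-0.23315249,  0.13239638, -0.07522311]), 'gripper_width': 21.742989787287502}
[ 407.54552675 -351.03493982   42.        ]
```

View pics/w5.png

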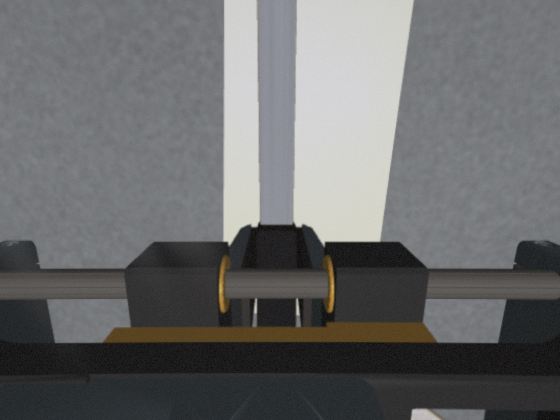

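Emit:
drive_tool:
  motion:
    - [[0, 0, 0], [0, 0, 0]]
    - [[0, 0, 0.005], [0, 0, 0]]
    - [[0, 0, 0.008], [0, 0, 0]]
    - [[0, 0, 0.012], [0, 0, 0]]
    - [[0, 0, 0.016], [0, 0, 0]]
    - [[0, 0, 0.016], [0, 0, 0]]
    - [[0, 0, 0.016], [0, 0, 0]]
    - [[0, 0, 0.016], [0, 0, 0]]
    - [[0, 0, 0.016], [0, 0, 0]]
    - [[0, 0, 0.01], [0, 0, 0]]
  claw: 0.1
  force: 60

```text
time_s: 7.95
ee_pos: [389.1, -360.6, 141.3]
ee_rot: [180.0, -0.0, -61.9]
force: [-0.0, -0.0, -5.5]
gripper_width: 21.6
```

```bash
python3 - <<'E'
from h import *
print(env.state()['ee_pos'],env.state()['force'],env.state()['torque']);snap('wrist','w6');snap('scene','sc6');crop('sc6',60,220,260,370,4,'c10')
E
```

```text
[ 389.13089184 -360.61165374  141.31118401] [-0.02583045 -0.02107348 -5.53932681] [-0.32616725  0.37312788 -0.03048272]
```

View pics/c10.png

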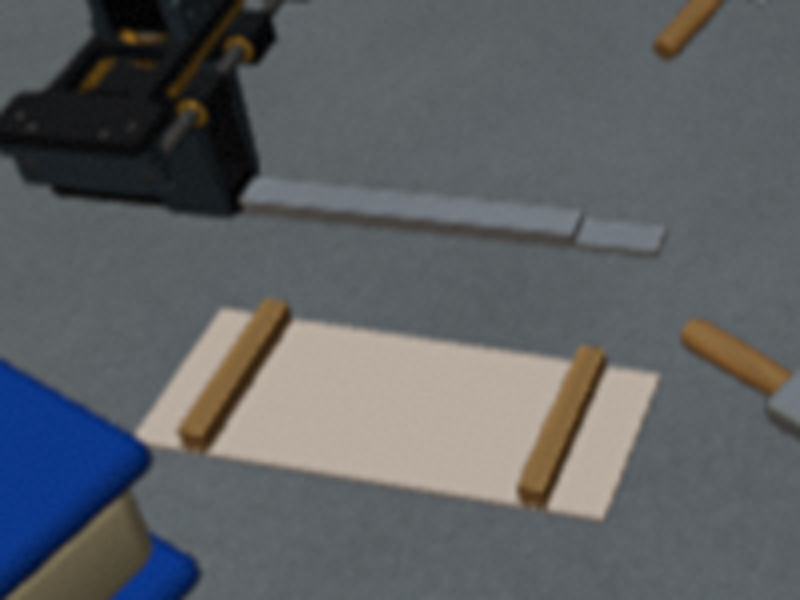

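View pics/w6.png

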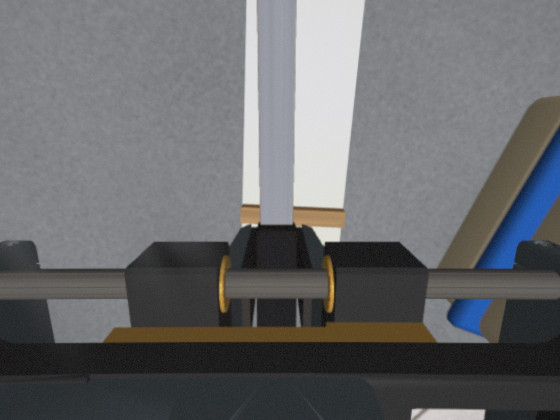

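```bash
python3 - <<'E'
from h import *
for z in (142,135): print(proj('sc6',[609.5,-242.6,z]),proj('w6',[609.5,-242.6,z]))
a=np.radians(102.5);d=np.array([np.cos(a),np.sin(a)]);E=np.array([603,166.8])
print(E-60*d,E+22*d-250*d)
E
```

```text
[225.31667089 279.12517114] [ 277.69598807 -403.79233124]
[225.62056302 281.47744593] [ 277.60598783 -372.55681572]
[615.98637684 108.22223957] [652.34823198 -55.79548962]
```

Emit:
drive_tool:
  motion:
    - [[0.007, 0.0065, 0], [0, 0, 0.07]]
    - [[0.0137, 0.0129, 0.001], [0, 0, 0.108]]
    - [[0.0137, 0.0129, 0.001], [0, 0, 0.108]]
    - [[0.0137, 0.0129, 0.001], [0, 0, 0.108]]
    - [[0.0137, 0.0129, 0.001], [0, 0, 0.108]]
    - [[0.0137, 0.0129, 0.001], [0, 0, 0.108]]
    - [[0.0137, 0.0129, 0.001], [0, 0, 0.108]]
    - [[0.0137, 0.0129, 0.001], [0, 0, 0.108]]
    - [[0.0137, 0.0129, 0.001], [0, 0, 0.108]]
    - [[0.0137, 0.0129, 0.001], [0, 0, 0.108]]

```text
time_s: 8.88
ee_pos: [519.5, -237.1, 147.4]
ee_rot: [-180.0, 0.1, -1.9]
force: [0.0, 0.5, -4.7]
gripper_width: 21.1
```

Emit:
drive_tool:
  motion:
    - [[0.0137, 0.0129, 0], [0, 0, 0.108]]
    - [[0.0137, 0.0129, 0], [0, 0, 0.108]]
    - [[0.0137, 0.0129, 0], [0, 0, 0.0405]]
    - [[0.0137, 0.0129, 0], [-0.0362, -0.008, 0]]
    - [[0.0137, 0.0129, 0], [-0.0362, -0.008, 0]]
    - [[0.0137, 0.0129, 0], [-0.0362, -0.008, 0]]
    - [[0.0137, 0.0129, 0], [-0.0362, -0.008, 0]]
    - [[0.0137, 0.0129, 0], [-0.0362, -0.008, 0]]
    - [[0.0137, 0.0129, 0], [-0.0362, -0.008, 0]]
    - [[0.0137, 0.0129, 0], [-0.0362, -0.008, 0]]

```text
time_s: 9.72
ee_pos: [656.3, -108.1, 147.0]
ee_rot: [165.1, 0.2, 12.5]
force: [0.2, -0.7, -5.2]
gripper_width: 21.7
```

Emit:
drive_tool:
  motion:
    - [[0.007, 0.0065, 0], [-0.0362, -0.008, 0]]
    - [[0, 0, 0], [0, 0, 0]]
    - [[0, 0, 0], [0, 0, 0]]
    - [[0, 0, 0], [0, 0, 0]]
    - [[0, 0, 0], [0, 0, 0]]
    - [[0, 0, 0], [0, 0, 0]]
    - [[0, 0, 0], [0, 0, 0]]
    - [[0, 0, 0], [0, 0, 0]]
    - [[0, 0, 0], [0, 0, 0]]
    - [[0, 0, 0], [0, 0, 0]]

```text
time_s: 10.55
ee_pos: [663.6, -102.9, 149.0]
ee_rot: [163.0, 0.0, 12.5]
force: [0.2, 0.2, -5.4]
gripper_width: 21.5
```

```bash
cat >> h.py <<'E'
def Rt():
    from scipy.spatial.transform import Rotation as Ro
    s=env.state(); return np.array(s['ee_pos']),Ro.from_euler('xyz',s['ee_rot'],degrees=True).as_matrix()
def bar(g=80,h=4.9):
    p,R=Rt(); d=-R[:,1]; up=-R[:,2]   # bar x dir = -tool y
    o=p+g*d-h*up; return o,d,up
E
python3 - <<'E'
from h import *
s=env.state();print(s['ee_pos'],s['ee_rot'],s['force'],s['torque'],s['gripper_width']);snap('wrist','w7');snap('scene','sc7');snap('side','s7')
crop('sc7',250,150,430,310,4.4,'c11');crop('s7',200,130,400,280,4,'c12')
o,d,up=bar();print('d',d,np.degrees(np.arctan2(d[1],d[0])),np.degrees(np.arcsin(-d[2])),'tip',o+170*d)
t=o+170*d+6*up
print(proj('sc7',t),proj('s7',t))
E
```

```text
[ 663.57582037 -102.8648351   149.00051251] [1.63009044e+02 6.72209922e-04 1.24964271e+01] [ 0.24547098  0.15289552 -5.44106641] [-0.00402228  0.06742728 -0.03614353] 21.546710998648603
d [-0.20732124  0.93360449 -0.29223376] 102.52024422793164 16.99173521173352 tip [612.13243309 129.37096111  71.15643197]
[320.83713315 217.20716142] [297.1281845  195.25006682]
```

View pics/c11.png

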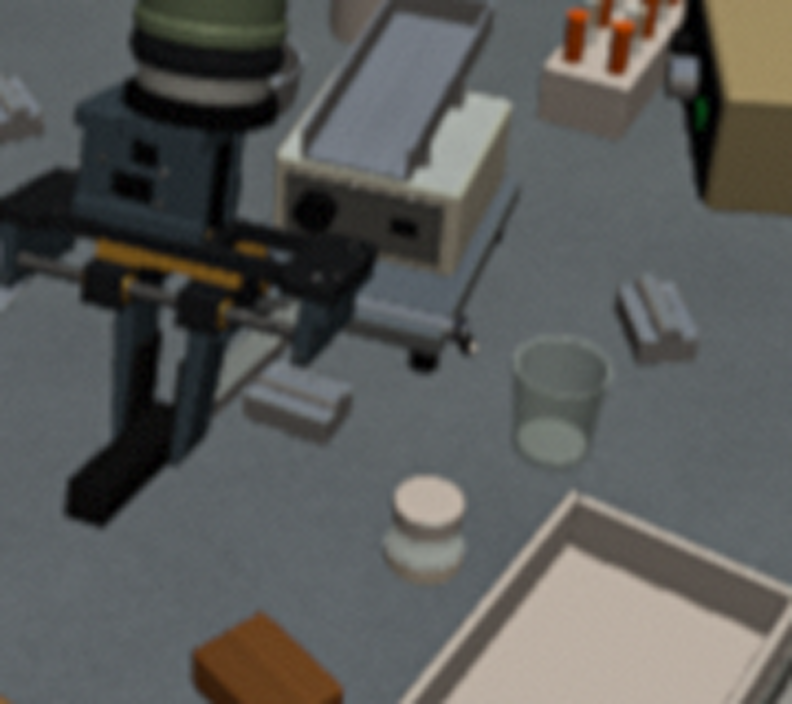

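View pics/c12.png

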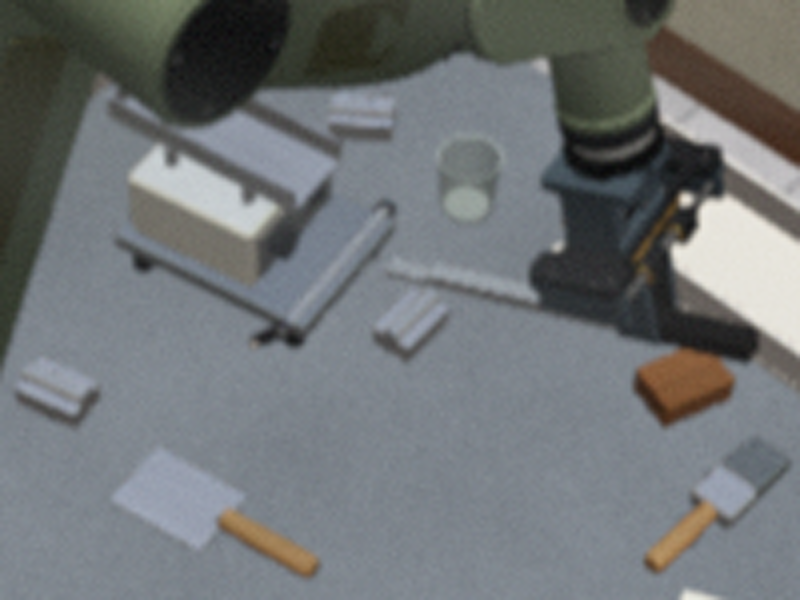

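View pics/w7.png

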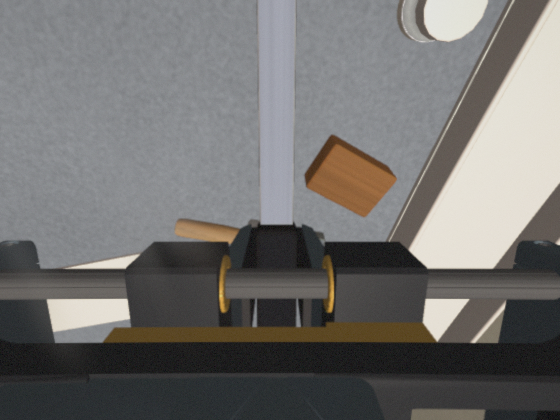

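```bash
python3 - <<'E'
from h import *
for p in [(305,178),(335,136),(362,205)]: print(atz('w7',*p,30))
s=np.array([-155.7,-194.])
d=np.array([-.2164,.9763]);E=np.array([603,166.8])
for x in s: print(E+(x-62)*d)
# fulcrum ridge in sc7
E
```

```text
[ 690.72261185 -106.3724219    30.        ]
[705.07065548 -63.03611795  30.        ]
[ 751.37809843 -122.14232113   30.        ]
[650.11028 -45.74051]
[658.3984 -83.1328]
```

Emit:
drive_tool:
  motion:
    - [[-0.0013, 0.005, 0], [0, 0, 0]]
    - [[-0.0013, 0.005, 0], [0, 0, 0]]
    - [[-0.0013, 0.005, -0.006], [0, 0, 0]]
    - [[-0.0013, 0.0048, -0.009], [0, 0, 0]]
    - [[0, 0, -0.009], [0, 0, 0]]
    - [[0, 0, -0.009], [0, 0, 0]]
    - [[0, 0, -0.009], [0, 0, 0]]
    - [[0, 0, -0.006], [0, 0, 0]]
    - [[0, 0, -0.003], [0, 0, 0]]
    - [[0, 0, 0], [0, 0, 0]]

```text
time_s: 11.53
ee_pos: [657.9, -83.1, 96.5]
ee_rot: [163.0, 0.1, 12.5]
force: [0.5, -0.0, -5.6]
gripper_width: 21.5
```

```bash
python3 - <<'E'
from h import *
s=env.state();print(s['ee_pos'],s['ee_rot'],s['force']);snap('scene','sc8');snap('side','s8')
crop('sc8',280,180,400,270,6.5,'c13');crop('s8',220,160,340,250,6.5,'c14')
o,d,up=bar();print('tip',o+170*d)
x=(616-o[0])*d[0]+(106.5-o[1])*d[1]; k=x/(d[0]**2+d[1]**2); print('over ridge',o+k*d)
E
```

```text
[657.9118834  -83.05454644  96.54749375] [1.63030262e+02 1.28363815e-01 1.25000287e+01] [ 0.49882998 -0.04741842 -5.61186555]
tip [607.29207697 148.96340403  20.17686868]
over ridge [616.67271559 106.64913413  33.42985392]
```

View pics/c13.png

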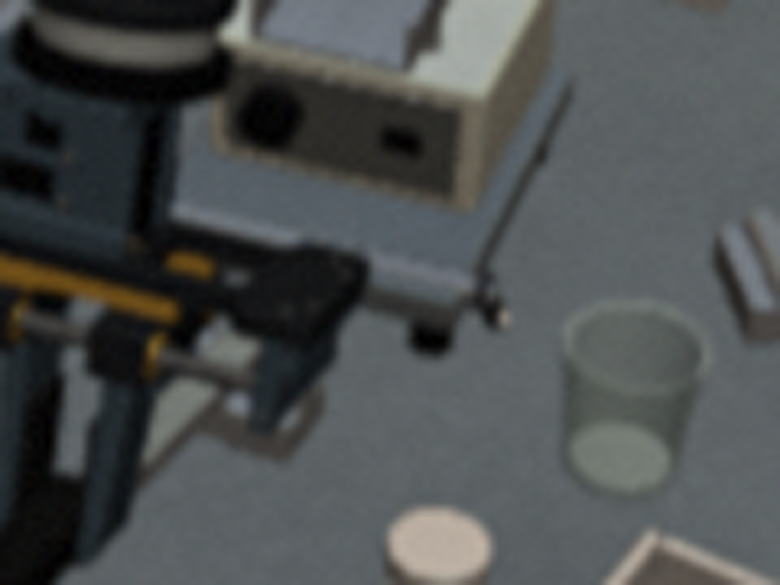

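View pics/c14.png

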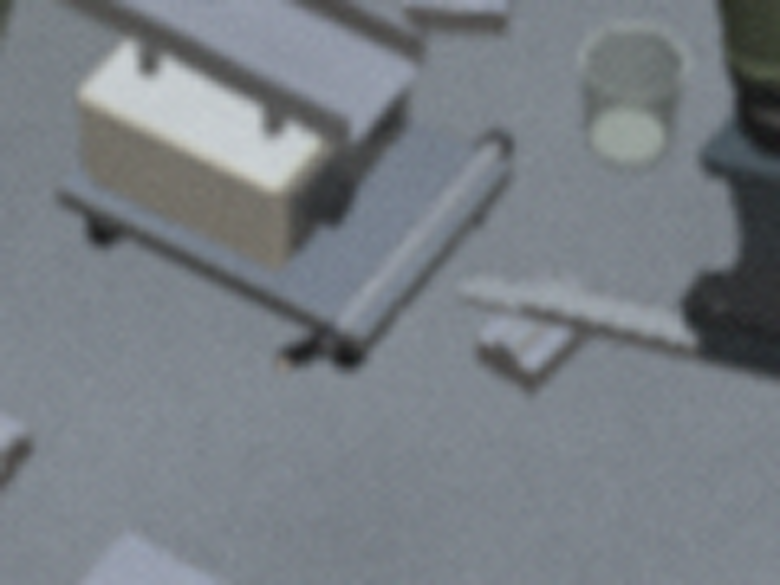

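Emit:
drive_tool:
  motion:
    - [[-0.001, 0.0047, -0.0016], [0, 0, 0]]
    - [[-0.001, 0.0047, -0.0016], [0, 0, 0]]
    - [[-0.001, 0.0047, -0.0016], [0, 0, 0]]
    - [[-0.001, 0.0047, -0.0016], [0, 0, 0]]
    - [[-0.001, 0.0047, -0.0016], [0, 0, 0]]
    - [[0, 0, 0], [0, 0, 0]]
    - [[0, 0, 0], [0, 0, 0]]
    - [[0, 0, 0], [0, 0, 0]]
    - [[0, 0, 0], [0, 0, 0]]
    - [[0, 0, 0], [0, 0, 0]]

```text
time_s: 12.47
ee_pos: [653.6, -59.6, 90.0]
ee_rot: [163.0, -0.0, 12.5]
force: [-0.3, 0.3, -4.3]
gripper_width: 21.4
```

```bash
python3 - <<'E'
from h import *
s=env.state();print(s['ee_pos'],s['ee_rot'],s['force']);snap('side','s9')
crop('s9',220,160,340,250,6.5,'c15')
o,d,up=bar();print('tip',o+170*d)
x=(616-o[0])*d[0]+(106.5-o[1])*d[1]; k=x/(d[0]**2+d[1]**2); print('over ridge',o+k*d)
E
```

```text
[653.55024853 -59.59279435  89.96956208] [ 1.62998790e+02 -1.94717923e-03  1.25001527e+01] [-0.33769785  0.31031639 -4.25289629]
tip [602.08074849 172.44558919  12.14622222]
over ridge [616.66968074 106.64848567  32.74854241]
```

View pics/c15.png

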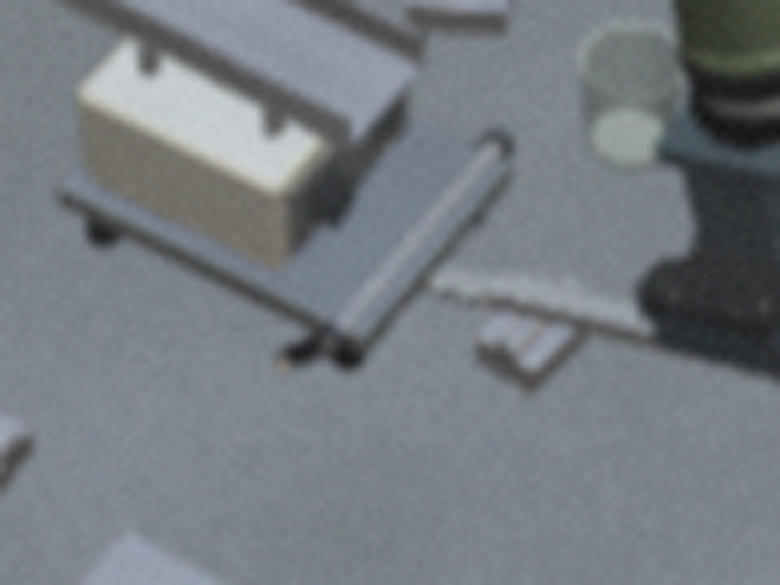

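Emit:
drive_tool:
  motion:
    - [[-0.001, 0.0044, -0.0013], [0, 0, 0]]
    - [[-0.001, 0.0044, -0.0013], [0, 0, 0]]
    - [[-0.001, 0.0044, -0.0013], [0, 0, 0]]
    - [[-0.001, 0.0044, -0.0013], [0, 0, 0]]
    - [[0, 0, 0], [0, 0, 0]]
    - [[0, 0, 0], [0, 0, 0]]
    - [[0, 0, 0], [0, 0, 0]]
    - [[0, 0, 0], [0, 0, 0]]
    - [[0, 0, 0], [0, 0, 0]]
    - [[0, 0, 0], [0, 0, 0]]

```text
time_s: 13.35
ee_pos: [649.5, -41.9, 84.7]
ee_rot: [163.0, 0.0, 12.5]
force: [0.4, 0.3, -5.3]
gripper_width: 21.7
```

```bash
python3 - <<'E'
from h import *
s=env.state();print(s['ee_pos'],s['ee_rot'],s['force']);snap('side','s10');snap('scene','sc10')
crop('s10',220,160,340,250,6.5,'c16');crop('sc10',280,180,400,270,6.5,'c17')
o,d,up=bar();print('tip',o+170*d)
x=(616-o[0])*d[0]+(106.5-o[1])*d[1]; k=x/(d[0]**2+d[1]**2); print('over ridge',o+k*d)
E
```

```text
[649.50291493 -41.91868846  84.71295909] [1.63002566e+02 4.93953365e-03 1.25041075e+01] [ 0.44015805  0.27125461 -5.25777167]
tip [598.01772657 190.15614537   6.94328489]
over ridge [616.55242863 106.62257467  33.0955256 ]
```

View pics/c16.png

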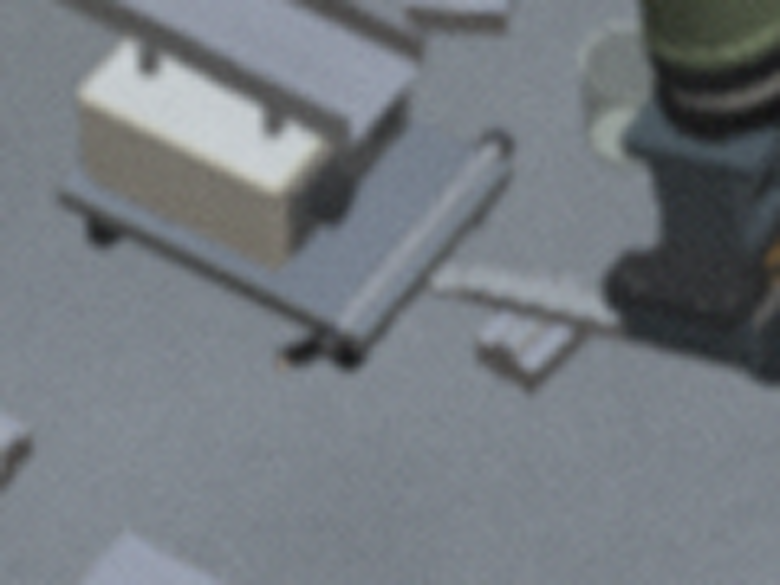

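View pics/c17.png

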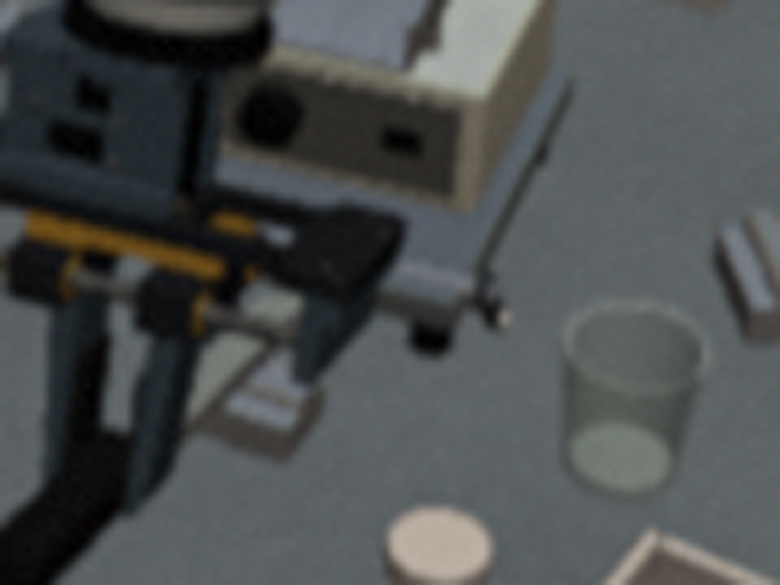

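Emit:
drive_tool:
  motion:
    - [[0, 0, -0.0015], [0, 0, 0]]
    - [[0, 0, -0.0015], [0, 0, 0]]
    - [[0.00016, -0.0006, -0.0027], [0.017, 0.0038, 0]]
    - [[0.00016, -0.0007, -0.0027], [0.017, 0.0038, 0]]
    - [[0.00016, -0.0007, -0.0027], [0.017, 0.0038, 0]]
    - [[0.00016, -0.0008, -0.0027], [0.017, 0.0038, 0]]
    - [[0.00016, -0.0008, -0.0027], [0.017, 0.0038, 0]]
    - [[0.00016, -0.0008, -0.0027], [0.017, 0.0038, 0]]
    - [[0, 0, 0], [0, 0, 0]]
    - [[0, 0, 0], [0, 0, 0]]

```text
time_s: 14.28
ee_pos: [650.4, -46.1, 65.4]
ee_rot: [169.0, 0.0, 12.5]
force: [-0.2, 2.4, -2.2]
gripper_width: 21.2
```

```bash
python3 - <<'E'
from h import *
s=env.state();print(s['ee_pos'],s['ee_rot'],s['force'],s['torque'])
o,d,up=bar();print('tip',o+170*d,np.degrees(np.arcsin(-d[2])))
x=(616-o[0])*d[0]+(106.5-o[1])*d[1]; k=x/(d[0]**2+d[1]**2); print('over ridge',o+k*d)
E
```

```text
[650.41224569 -46.14963974  65.41153762] [1.69032745e+02 1.57122231e-02 1.24789565e+01] [-0.19747808  2.35314165 -2.21931905] [0.52149092 0.14285425 0.00489217]
tip [597.56602207 192.5728111   13.03904378] 10.967254572622835
over ridge [616.59059861 106.63073793  30.09669871]
```

Emit:
drive_tool:
  motion:
    - [[0.0001, -0.0004, -0.0018], [0.0114, 0.0025, 0]]
    - [[0.0001, -0.0004, -0.0018], [0.0114, 0.0025, 0]]
    - [[0.0001, -0.0004, -0.0018], [0.0114, 0.0025, 0]]
    - [[0.0001, -0.0003, -0.0018], [0.0114, 0.0025, 0]]
    - [[0.0001, -0.0003, -0.0018], [0.0114, 0.0025, 0]]
    - [[0.0001, -0.0003, -0.0018], [0.0114, 0.0025, 0]]
    - [[0, -0.0003, -0.0018], [0.0114, 0.0025, 0]]
    - [[0, -0.0003, -0.0018], [0.0114, 0.0025, 0]]
    - [[0, -0.0002, -0.0018], [0.0114, 0.0025, 0]]
    - [[0, 0, 0], [0, 0, 0]]

```text
time_s: 15.12
ee_pos: [651.1, -48.8, 49.1]
ee_rot: [175.1, -0.0, 12.5]
force: [-0.8, 4.8, 1.1]
gripper_width: 21.3
```

```bash
python3 - <<'E'
from h import *
s=env.state();print(s['ee_pos'],s['ee_rot'],s['force'],s['torque']);snap('side','s11');snap('scene','sc11')
crop('s11',220,160,340,250,6.5,'c18');crop('sc11',280,180,400,270,6.5,'c19')
o,d,up=bar();print('tip',o+170*d,np.degrees(np.arcsin(-d[2])))
x=(616-o[0])*d[0]+(106.5-o[1])*d[1]; k=x/(d[0]**2+d[1]**2); print('over ridge',o+k*d)
E
```

```text
[651.06323484 -48.77838239  49.08527789] [ 1.75125594e+02 -1.28532445e-02  1.24794989e+01] [-0.80829471  4.80255101  1.08133601] [ 0.40581079  0.21500531 -0.02962094]
tip [597.27040395 194.02981752  22.96900313] 4.9177023092181695
over ridge [616.65365777 106.64499101  30.67046986]
```

View pics/c18.png

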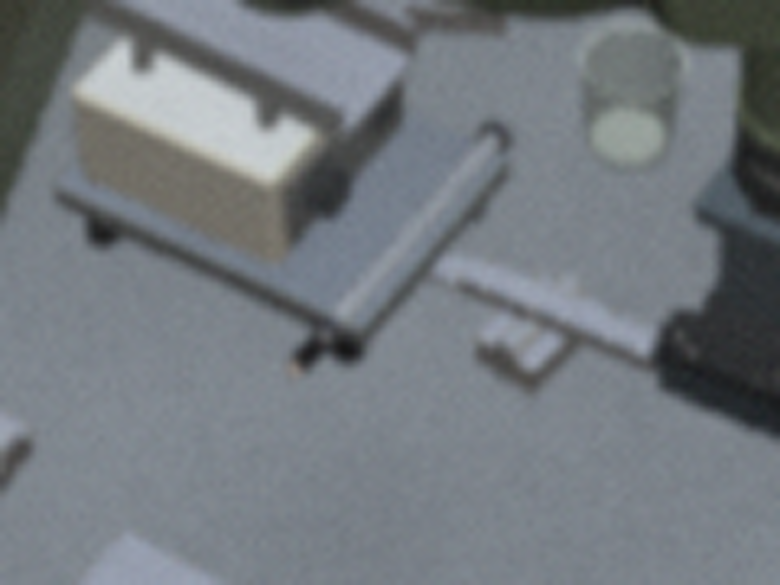

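View pics/c19.png

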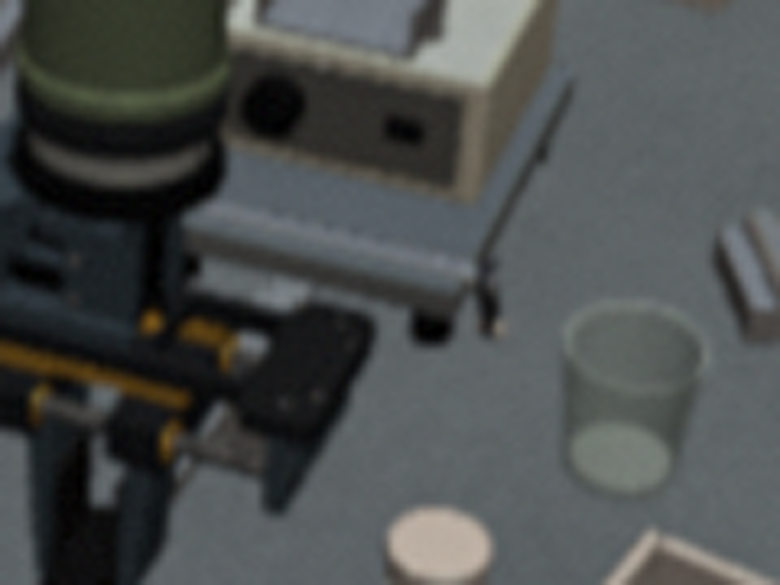

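Emit:
drive_tool:
  motion:
    - [[0, -0.0002, -0.0019], [0.0114, 0.0025, 0]]
    - [[0, -0.0002, -0.0019], [0.0114, 0.0025, 0]]
    - [[0, -0.0002, -0.0019], [0.0114, 0.0025, 0]]
    - [[0, -0.0002, -0.0019], [0.0114, 0.0025, 0]]
    - [[0, -0.0001, -0.0019], [0.0114, 0.0025, 0]]
    - [[0, -0.0001, -0.0019], [0.0114, 0.0025, 0]]
    - [[0, 0, -0.0019], [0.0114, 0.0025, 0]]
    - [[0, 0, -0.0018], [0.0114, 0.0025, 0]]
    - [[0, 0, -0.0018], [0.0114, 0.0025, 0]]
    - [[0, 0, 0], [0, 0, 0]]

```text
time_s: 16.05
ee_pos: [651.6, -49.8, 33.6]
ee_rot: [-178.9, -0.1, 12.5]
force: [-1.8, 6.5, 9.1]
gripper_width: 21.6
```

```bash
python3 - <<'E'
from h import *
s=env.state();print(s['ee_pos'],s['ee_rot'],s['force'],s['torque']);snap('side','s12');snap('scene','sc12')
crop('s12',220,160,340,250,6.5,'c20');crop('sc12',280,180,400,270,6.5,'c21')
o,d,up=bar();print('tip',o+170*d,np.degrees(np.arcsin(-d[2])))
x=(616-o[0])*d[0]+(106.5-o[1])*d[1]; k=x/(d[0]**2+d[1]**2); print('over ridge',o+k*d)
E
```

```text
[651.61188924 -49.76110641  33.62464097] [-1.78873172e+02 -1.15853797e-01  1.25087336e+01] [-1.76888591  6.52537633  9.11584616] [0.42647281 0.37720602 0.1844397 ]
tip [597.40117935 194.36393841  33.70724702] -1.0807899820638163
over ridge [616.90125989 106.70047852  32.01300276]
```

View pics/c20.png

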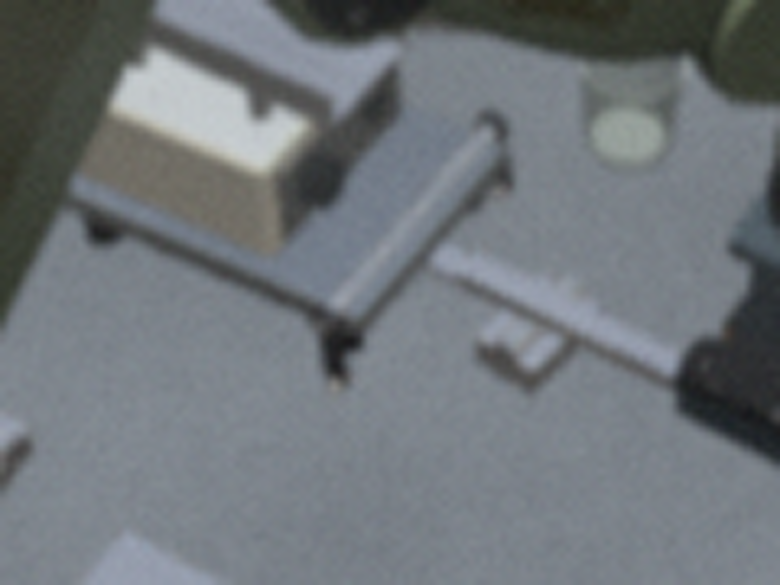

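View pics/c21.png

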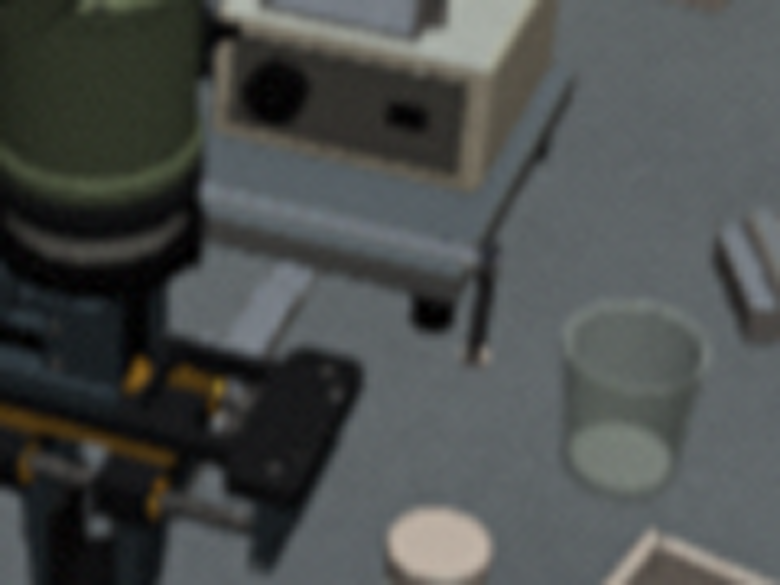

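Emit:
drive_tool:
  motion:
    - [[0, 0, -0.001], [0.0047, 0.001, 0]]
    - [[0, 0, -0.001], [0.0047, 0.001, 0]]
    - [[0, 0, -0.001], [0.0047, 0.001, 0]]
    - [[0, 0, -0.001], [0.0047, 0.001, 0]]
    - [[0, 0, -0.001], [0.0047, 0.001, 0]]
    - [[0, 0, -0.001], [0.0047, 0.001, 0]]
    - [[0, 0, -0.001], [0.0047, 0.001, 0]]
    - [[0, 0, -0.001], [0.0047, 0.001, 0]]
    - [[0, 0, 0], [0, 0, 0]]
    - [[0, 0, 0], [0, 0, 0]]

```text
time_s: 16.98
ee_pos: [651.9, -49.8, 26.9]
ee_rot: [-176.7, -0.2, 12.5]
force: [-4.7, 5.9, 11.8]
gripper_width: 22.0
```

```bash
python3 - <<'E'
from h import *
s=env.state();print(s['ee_pos'],s['ee_rot'],s['force'],s['torque']);snap('side','s13');snap('scene','sc13')
crop('s13',220,160,340,250,6.5,'c22');crop('sc13',280,180,400,270,6.5,'c23')
o,d,up=bar();print('tip',o+170*d,np.degrees(np.arcsin(-d[2])))
x=(616-o[0])*d[0]+(106.5-o[1])*d[1]; k=x/(d[0]**2+d[1]**2); print('over ridge',o+k*d)
E
```

```text
[651.91479513 -49.75183737  26.8539227 ] [-176.71835725   -0.19250974   12.54628185] [-4.71357947  5.85431335 11.83146642] [0.70122922 0.57177312 0.28505924]
tip [597.59183756 194.15928073  36.27928428] -3.2749021384521284
over ridge [617.07483416 106.73954534  31.15439077]
```

View pics/c22.png

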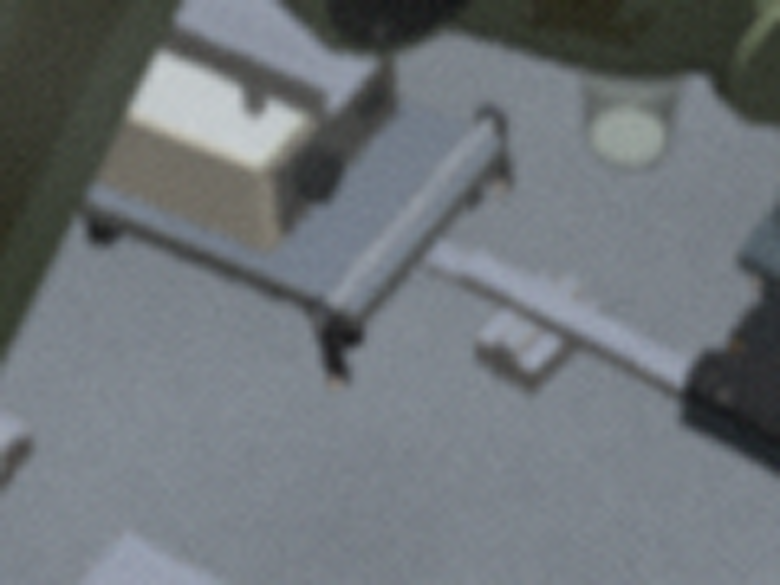

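View pics/c23.png

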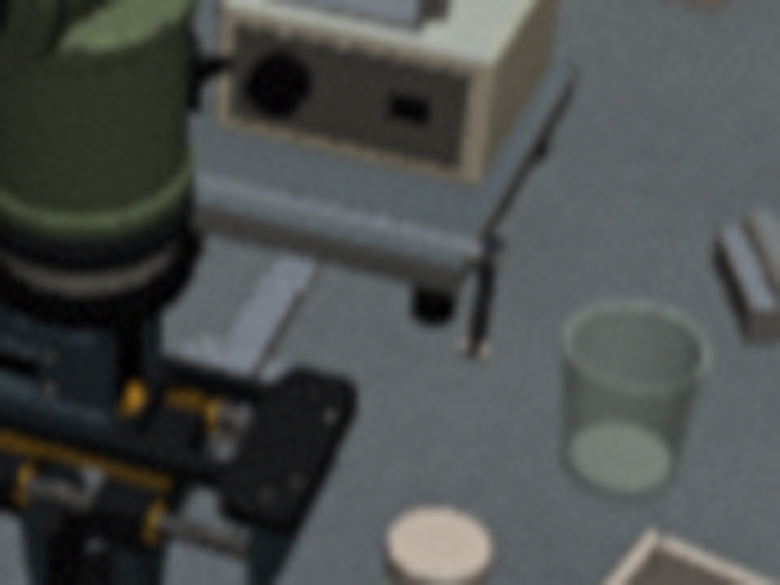

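```bash
python3 - <<'E'
from h import *
A=lambda f,u,v:(f,u/6.5+280,v/6.5+180)
B=lambda f,u,v:(f,u/6.5+220,v/6.5+160)
n=np.array([-.2164,.9763])
for k,a,b in [('foot12',A('sc12',476,357),B('s12',505,190)),('foot13',A('sc13',476,351),B('s13',503,187)),('axle13',A('sc13',490,245),B('s13',497,118)),('axle12',A('sc12',490,252),B('s12',497,124))]:
    x,r=tri(a,b); print(k,np.round(x,1),np.round(r,1),'along n rel edge',(x[:2]-[603,166.8])@n)
crop('sc13',335,200,375,245,16,'c24')
crop('s13',260,165,310,225,12,'c25')
E
```

```text
foot12 [683.3 195.5   3.5] [1.5 1.5] along n rel edge 10.686948675296165
foot13 [682.5 196.5   5.9] [1.5 1.5] along n rel edge 11.751036347645964
axle13 [680.7 201.8  60.1] [2.3 2.3] along n rel edge 17.34733868010815
axle12 [680.8 201.8  55.9] [2.7 2.7] along n rel edge 17.379970396890155
```

View pics/c24.png

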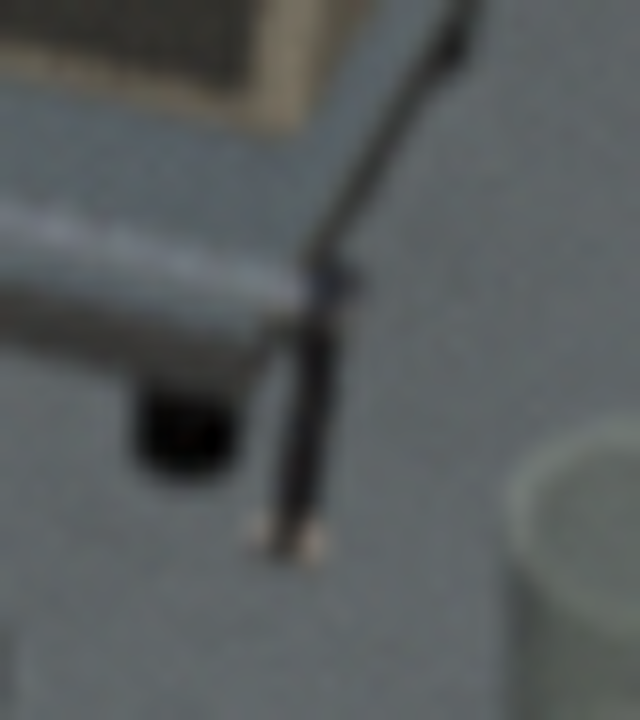

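View pics/c25.png

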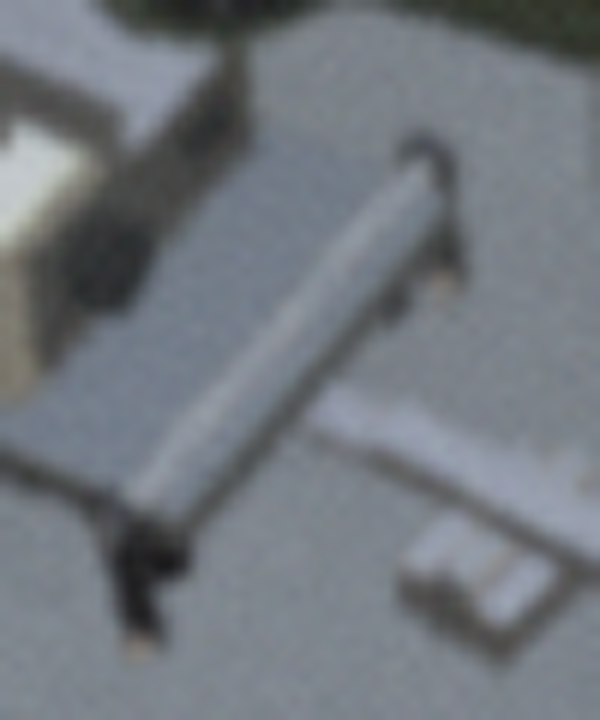

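Emit:
drive_tool:
  motion:
    - [[0, 0, 0.0008], [-0.004, -0.0009, 0]]
    - [[0, 0, 0.0008], [-0.004, -0.0009, 0]]
    - [[0, 0, 0.0008], [-0.004, -0.0009, 0]]
    - [[0, 0, 0.0008], [-0.004, -0.0009, 0]]
    - [[0, 0, 0.0008], [-0.004, -0.0009, 0]]
    - [[0, 0, 0.0008], [-0.004, -0.0009, 0]]
    - [[0, 0, 0.0008], [-0.004, -0.0009, 0]]
    - [[0, 0, 0.0008], [-0.004, -0.0009, 0]]
    - [[0, 0, 0.0008], [-0.004, -0.0009, 0]]
    - [[0, 0, 0.0008], [-0.004, -0.0009, 0]]

```text
time_s: 17.92
ee_pos: [651.9, -50.3, 34.0]
ee_rot: [-179.1, -0.2, 12.6]
force: [-1.5, 3.9, 6.6]
gripper_width: 21.8
```

Emit:
drive_tool:
  motion:
    - [[0, 0, 0.001], [-0.0058, -0.0013, 0]]
    - [[0, 0, 0.001], [-0.0058, -0.0013, 0]]
    - [[0, 0, 0.001], [-0.0058, -0.0013, 0]]
    - [[0, 0, 0.001], [-0.0058, -0.0013, 0]]
    - [[0, 0, 0.001], [-0.0058, -0.0013, 0]]
    - [[0, 0, 0.001], [-0.0058, -0.0013, 0]]
    - [[0, 0, 0.001], [-0.0058, -0.0013, 0]]
    - [[0, 0, 0.001], [-0.0058, -0.0013, 0]]
    - [[0, 0, 0], [0, 0, 0]]
    - [[0, 0, 0], [0, 0, 0]]

```text
time_s: 18.75
ee_pos: [651.3, -50.0, 40.3]
ee_rot: [178.2, -0.1, 12.5]
force: [-0.0, 3.4, 1.5]
gripper_width: 21.6
```

```bash
python3 - <<'E'
from h import *
s=env.state();print(s['ee_pos'],s['ee_rot'],s['force'],s['torque']);snap('side','s14');snap('scene','sc14')
crop('s14',220,160,340,250,6.5,'c26');crop('sc14',280,180,400,270,6.5,'c27')
o,d,up=bar();print('tip',o+170*d,np.degrees(np.arcsin(-d[2])))
x=(616-o[0])*d[0]+(106.5-o[1])*d[1]; k=x/(d[0]**2+d[1]**2); print('over ridge',o+k*d)
E
```

```text
[651.25521575 -49.96326818  40.26721592] [ 1.78191453e+02 -7.54042870e-02  1.24818106e+01] [-0.04925091  3.36042328  1.54650086] [ 0.98510787  0.13736462 -0.04199586]
tip [597.24149443 193.82355611  27.44464698] 1.808967659335885
over ridge [616.5454157  106.62073763  30.26544226]
```

View pics/c26.png

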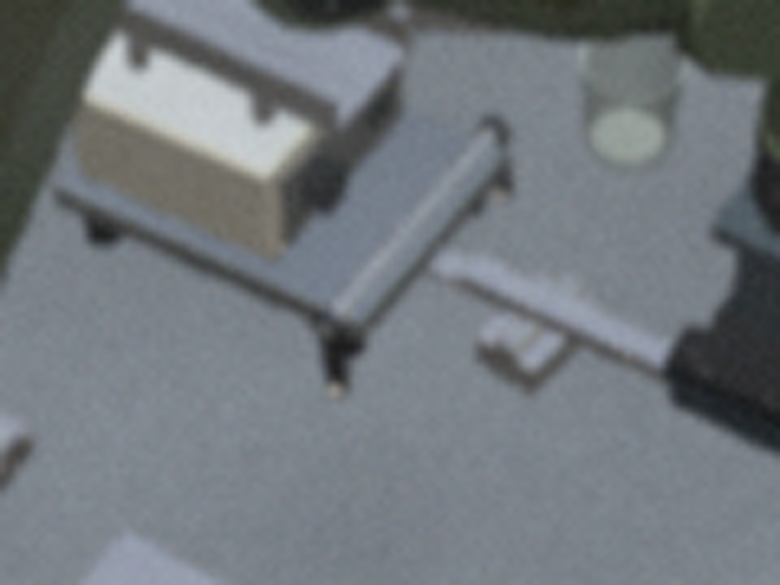

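View pics/c27.png

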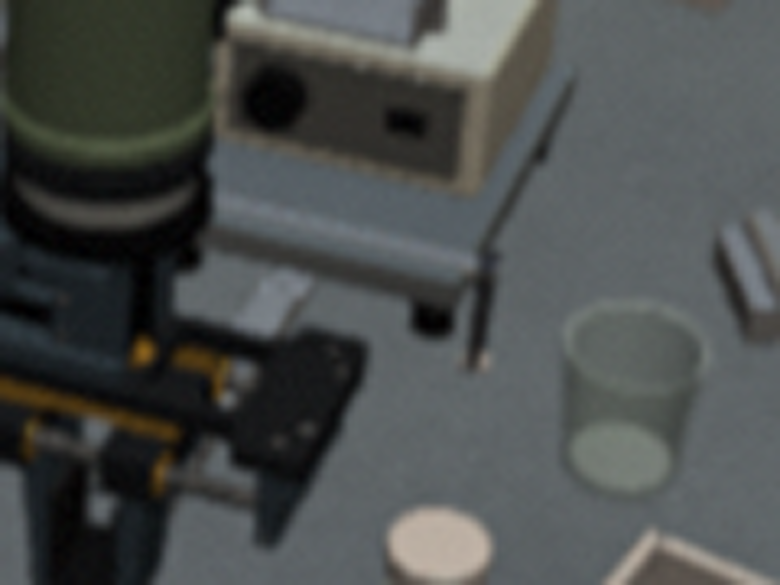

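Emit:
drive_tool:
  motion:
    - [[0, 0.0001, 0.0014], [-0.0098, -0.0022, 0]]
    - [[0, 0.0001, 0.0014], [-0.0098, -0.0022, 0]]
    - [[0, 0.0001, 0.0015], [-0.0098, -0.0022, 0]]
    - [[0, 0.0001, 0.0016], [-0.0098, -0.0022, 0]]
    - [[0, 0.0002, 0.0016], [-0.0098, -0.0022, 0]]
    - [[0, 0.0002, 0.0016], [-0.0098, -0.0022, 0]]
    - [[0, 0.0003, 0.0016], [-0.0098, -0.0022, 0]]
    - [[0, 0.0003, 0.0016], [-0.0098, -0.0022, 0]]
    - [[0, 0.0003, 0.0016], [-0.0098, -0.0022, 0]]
    - [[0, 0, 0], [0, 0, 0]]

```text
time_s: 19.68
ee_pos: [651.2, -48.4, 54.7]
ee_rot: [172.9, -0.1, 12.6]
force: [0.7, 1.2, 2.9]
gripper_width: 21.9
```

```bash
python3 - <<'E'
from h import *
s=env.state();print(s['ee_pos'],s['ee_rot'],s['force'],s['torque']);snap('side','s15')
crop('s15',220,160,340,250,6.5,'c28')
o,d,up=bar();print('tip',o+170*d,np.degrees(np.arcsin(-d[2])))
x=(616-o[0])*d[0]+(106.5-o[1])*d[1]; k=x/(d[0]**2+d[1]**2); print('over ridge',o+k*d)
E
```

```text
[651.18836416 -48.35905865  54.71025888] [ 1.72888983e+02 -7.66124022e-02  1.25948457e+01] [0.69514741 1.2281317  2.91052528] [ 0.75352708  0.1202496  -0.08162603]
tip [597.2742817  193.16162731  18.84523102] 7.073922313007955
over ridge [616.56436783 106.62580575  29.84741339]
```

View pics/c28.png

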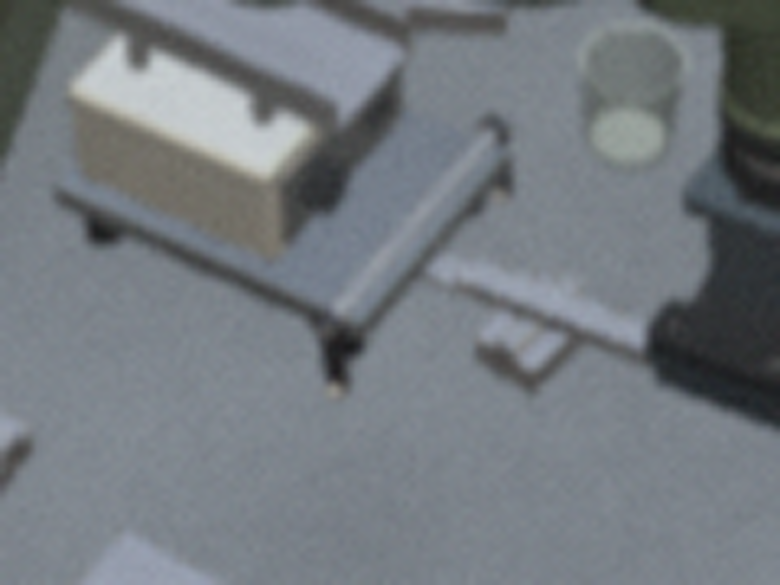

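Emit:
drive_tool:
  motion:
    - [[0, 0, 0.0015], [0, 0, 0]]
    - [[0, 0, 0.0015], [0, 0, 0]]
    - [[0, 0.0003, 0.0013], [-0.0085, -0.0019, 0]]
    - [[0, 0.0003, 0.0013], [-0.0085, -0.0019, 0]]
    - [[0, 0.0003, 0.0013], [-0.0085, -0.0019, 0]]
    - [[0, 0.0003, 0.0013], [-0.0085, -0.0019, 0]]
    - [[0, 0.0003, 0.0013], [-0.0085, -0.0019, 0]]
    - [[0, 0.0003, 0.0013], [-0.0085, -0.0019, 0]]
    - [[0, 0, 0], [0, 0, 0]]
    - [[0, 0, 0], [0, 0, 0]]

```text
time_s: 20.57
ee_pos: [651.0, -46.3, 65.0]
ee_rot: [170.0, -0.1, 12.6]
force: [0.4, 0.4, -5.7]
gripper_width: 21.9
```

```bash
python3 - <<'E'
from h import *
s=env.state();print(s['ee_pos'],s['ee_rot'],s['force'],s['torque']);snap('side','s16');snap('scene','sc16')
crop('s16',220,160,380,280,5,'c29');crop('sc16',270,180,400,280,6,'c30')
o,d,up=bar();print('tip',o+170*d,np.degrees(np.arcsin(-d[2])))
x=(616-o[0])*d[0]+(106.5-o[1])*d[1]; k=x/(d[0]**2+d[1]**2); print('over ridge',o+k*d)
E
```

```text
[650.95628819 -46.27280997  64.95515619] [ 1.69981776e+02 -5.04284703e-02  1.25579767e+01] [ 0.38660543  0.41077557 -5.74236016] [-0.20819587 -0.02500985  0.00980649]
tip [597.71298491 192.98441531  16.61115704] 10.0101093543633
over ridge [616.88177066 106.69588319  32.21314038]
```

View pics/c29.png

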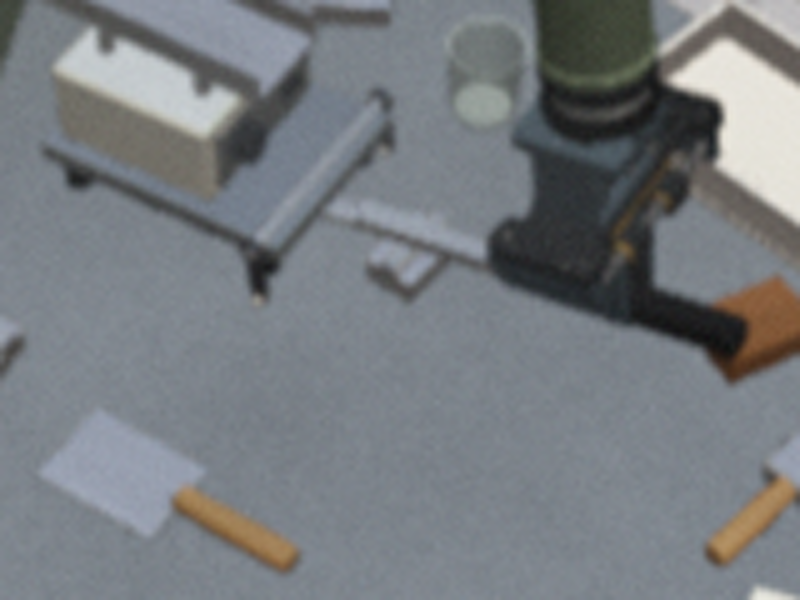

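View pics/c30.png

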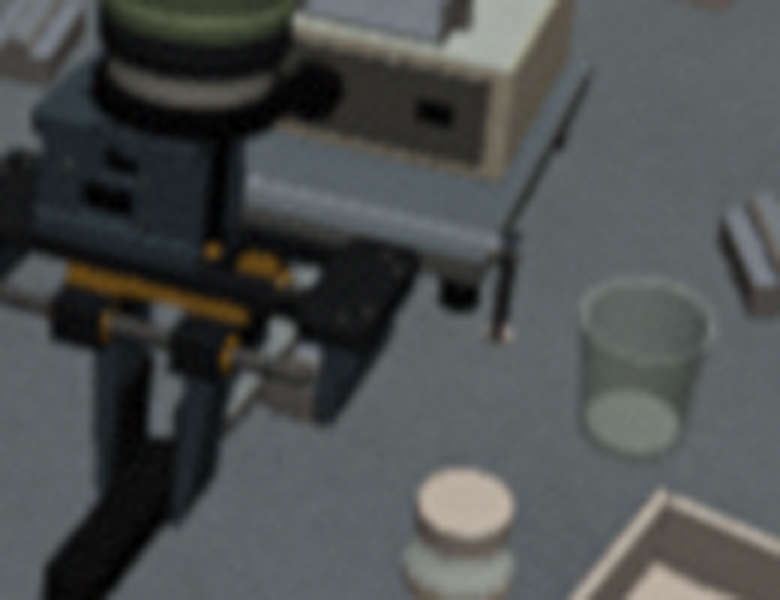

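Emit:
drive_tool:
  motion:
    - [[0.0006, -0.0025, 0.0004], [0, 0, 0]]
    - [[0.0013, -0.0058, 0.001], [0, 0, 0]]
    - [[0.0013, -0.0058, 0.001], [0, 0, 0]]
    - [[0.0013, -0.0058, 0.001], [0, 0, 0]]
    - [[0.0013, -0.0058, 0.001], [0, 0, 0]]
    - [[0.0013, -0.0058, 0.002], [0, 0, 0]]
    - [[0.0013, -0.0058, 0.003], [0, 0, 0]]
    - [[0.0013, -0.0058, 0.004], [0, 0, 0]]
    - [[0.0013, -0.0058, 0.005], [0, 0, 0]]
    - [[0.0013, -0.0058, 0.008], [0, 0, 0]]

```text
time_s: 21.5
ee_pos: [663.0, -101.9, 91.5]
ee_rot: [170.0, 0.0, 12.5]
force: [-0.4, 0.6, -5.6]
gripper_width: 21.5
```

Emit:
drive_tool:
  motion:
    - [[0.0005, -0.002, 0.01], [0, 0, 0]]
    - [[0, 0, 0.01], [0, 0, 0]]
    - [[0, 0, 0.01], [0, 0, 0]]
    - [[0, 0, 0.01], [0, 0, 0]]
    - [[0, 0, 0.008], [0, 0, 0]]
    - [[0, 0, 0.006], [0.0426, 0.0095, 0]]
    - [[0, 0, 0], [0.0426, 0.0095, 0]]
    - [[0, 0, 0], [0.0426, 0.0095, 0]]
    - [[0, 0, 0], [0.0426, 0.0095, 0]]
    - [[0, 0, 0], [0, 0, 0]]

```text
time_s: 22.33
ee_pos: [664.3, -104.8, 146.1]
ee_rot: [179.9, -0.1, 12.5]
force: [1.3, -1.1, -4.8]
gripper_width: 21.9
```

```bash
python3 - <<'E'
from h import *
s=env.state();print(s['ee_pos'],s['ee_rot'],s['force'],s['torque']);snap('side','s17');snap('scene','sc17');snap('wrist','w17')
crop('s17',200,130,400,280,4,'c31');crop('sc17',250,150,410,270,5,'c32')
o,d,up=bar();print('tip',o+170*d,np.degrees(np.arcsin(-d[2])))
for q in (o+170*d+6*up,o-170*d+22*up): print(proj('sc17',q),proj('s17',q))
E
```

```text
[ 664.34243841 -104.79448945  146.12361856] [ 1.79946552e+02 -1.09491735e-01  1.24526871e+01] [ 1.25501148 -1.11070403 -4.82706571] [-0.48738478 -0.0459703  -0.01917132]
tip [609.43756584 140.96534019 140.40390982] 0.062122526655311074
[323.10656232 194.4970748 ] [295.12861109 180.05014626]
[267.59625159 272.49128146] [389.14941511 220.78907273]
```

View pics/c31.png

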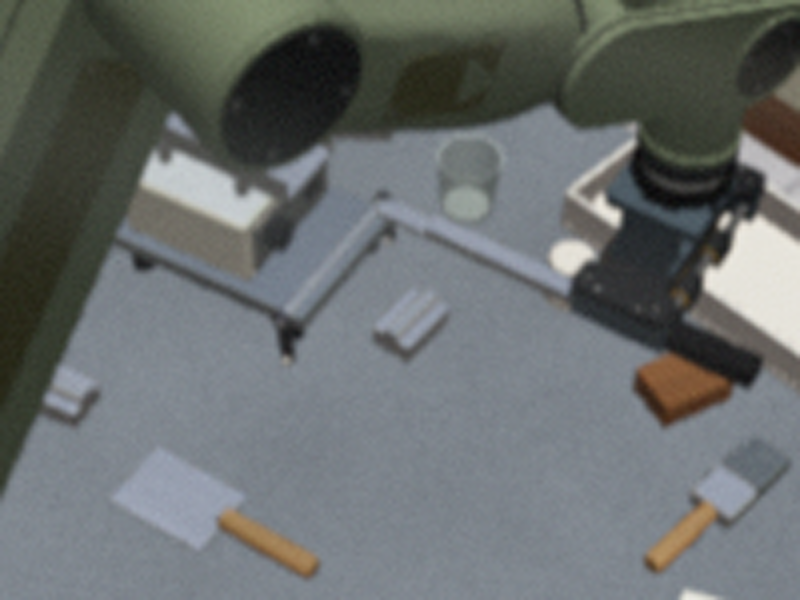

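View pics/c32.png

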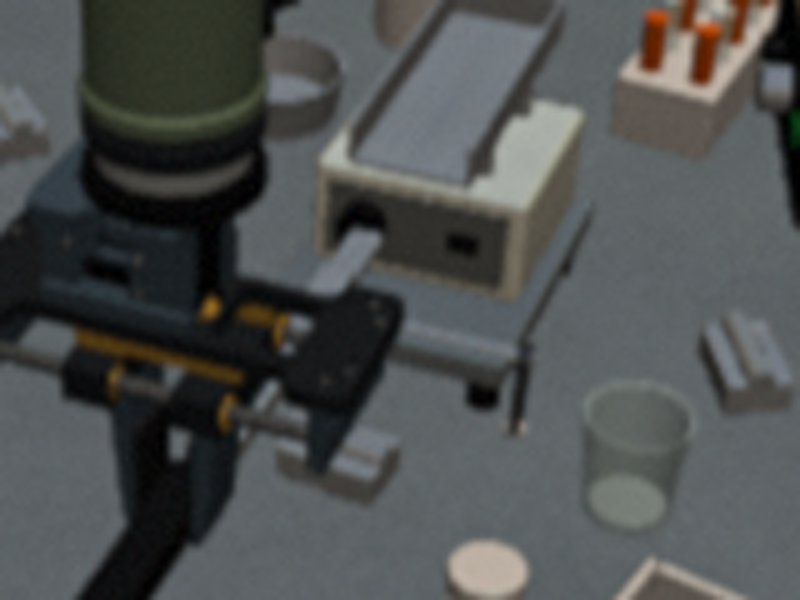

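View pics/w17.png

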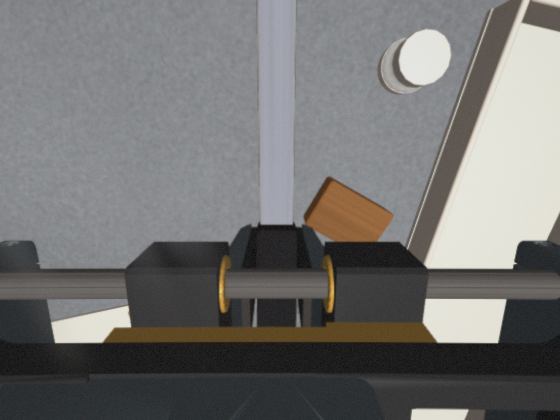

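Emit:
drive_tool:
  motion:
    - [[-0.007, -0.0065, 0.001], [0, 0, -0.04]]
    - [[-0.0137, -0.0128, 0.001], [0, 0, -0.09]]
    - [[-0.0137, -0.0128, 0], [0, 0, -0.09]]
    - [[-0.0137, -0.0128, 0], [0, 0, -0.09]]
    - [[-0.0137, -0.0128, 0], [0, 0, -0.09]]
    - [[-0.0137, -0.0128, 0], [0, 0, -0.09]]
    - [[-0.0137, -0.0128, 0], [0, 0, -0.09]]
    - [[-0.0137, -0.0128, 0], [0, 0, -0.09]]
    - [[-0.0137, -0.0128, 0], [0, 0, -0.09]]
    - [[-0.0137, -0.0128, 0], [0, 0, -0.09]]

```text
time_s: 23.32
ee_pos: [532.6, -224.6, 147.6]
ee_rot: [179.9, -0.0, -36.3]
force: [-0.0, 0.1, -5.0]
gripper_width: 21.6
```

Emit:
drive_tool:
  motion:
    - [[-0.0137, -0.0128, 0], [0, 0, -0.09]]
    - [[-0.0137, -0.0128, 0], [0, 0, -0.09]]
    - [[-0.0137, -0.0128, 0], [0, 0, -0.09]]
    - [[-0.0137, -0.0128, 0], [0, 0, -0.09]]
    - [[-0.0137, -0.0128, 0], [0, 0, -0.05]]
    - [[-0.0137, -0.0128, 0], [0, 0, -0.0377]]
    - [[-0.0137, -0.0128, 0], [0, 0, 0]]
    - [[-0.0137, -0.0128, 0], [0, 0, 0]]
    - [[-0.0137, -0.0128, 0], [0, 0, 0]]
    - [[-0.0137, -0.0128, 0], [0, 0, 0]]

```text
time_s: 24.15
ee_pos: [395.7, -352.6, 147.7]
ee_rot: [179.9, -0.0, -61.7]
force: [0.1, 0.8, -5.6]
gripper_width: 21.7
```

Emit:
drive_tool:
  motion:
    - [[-0.007, -0.0065, 0], [0, 0, 0]]
    - [[0, 0, -0.01], [0, 0, 0]]
    - [[0, 0, -0.015], [0, 0, 0]]
    - [[0, 0, -0.015], [0, 0, 0]]
    - [[0, 0, -0.015], [0, 0, 0]]
    - [[0, 0, -0.01], [0, 0, 0]]
    - [[0, 0, 0], [0, 0, 0]]
    - [[0, 0, 0], [0, 0, 0]]
    - [[0, 0, 0], [0, 0, 0]]
    - [[0, 0, 0], [0, 0, 0]]

```text
time_s: 24.98
ee_pos: [390.3, -359.8, 83.4]
ee_rot: [-180.0, -0.2, -61.8]
force: [-0.2, -0.3, -5.3]
gripper_width: 21.6
```

```bash
python3 - <<'E'
from h import *
s=env.state();print(s['ee_pos'],s['ee_rot'],s['force'],s['torque']);snap('side','s18');snap('scene','sc18')
crop('s18',320,240,430,380,5,'c33');crop('sc18',80,260,260,370,4.4,'c34')
o,d,up=bar();print('tip',o+170*d,np.degrees(np.arcsin(-d[2])))
for q in (o+170*d+6*up,o-170*d+22*up): print(proj('sc18',q),proj('s18',q))
E
```

```text
[ 390.31041358 -359.84487644   83.40460783] [-1.79967250e+02 -1.68700066e-01 -6.18190652e+01] [-0.21325857 -0.30809504 -5.2559596 ] [-0.26153     0.46121491 -0.04703194]
tip [ 610.4214865  -241.76162539   78.51563243] -0.02524406556280383
[228.30566526 297.77988487] [383.42308757 258.75577657]
[ 81.32348722 277.56378595] [361.31724603 355.07632718]
```

View pics/c33.png

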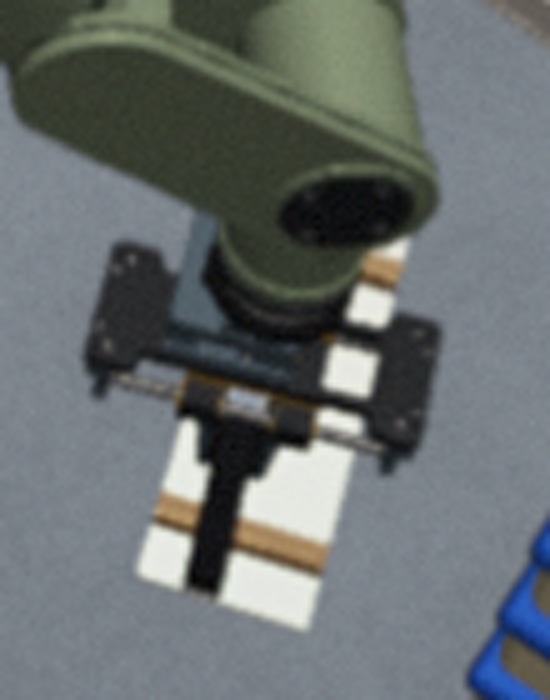

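View pics/c34.png

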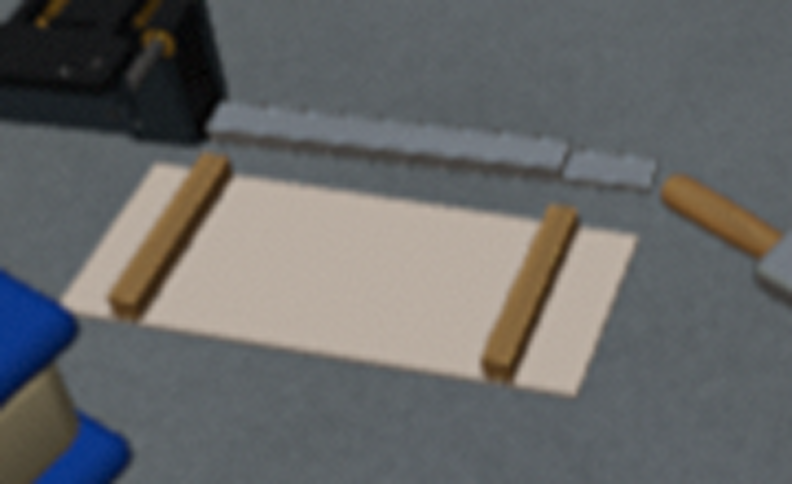

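Emit:
drive_tool:
  motion:
    - [[-0.0009, -0.001, -0.009], [0, 0, 0]]
    - [[0, 0, -0.01], [0, 0, 0]]
    - [[0, 0, -0.01], [0, 0, 0]]
    - [[0, 0, -0.01], [0, 0, 0]]
    - [[0, 0, -0.007], [0, 0, 0]]
    - [[0, 0, -0.005], [0, 0, 0]]
    - [[0, 0, -0.003], [0, 0, 0]]
    - [[0, 0, -0.001], [0, 0, 0]]
    - [[0, 0, 0], [0, 0, 0]]
    - [[0, 0, 0], [0, 0, 0]]

```text
time_s: 25.92
ee_pos: [388.9, -360.7, 27.8]
ee_rot: [-180.0, -0.1, -61.8]
force: [-0.0, 0.3, -4.6]
gripper_width: 21.8
```

Emit:
drive_tool:
  motion:
    - [[0, 0, -0.001], [0, 0, 0]]
    - [[0, 0, -0.001], [0, 0, 0]]
    - [[0, 0, -0.001], [0, 0, 0]]
    - [[0, 0, -0.0005], [0, 0, 0]]
    - [[0, 0, 0], [0, 0, 0]]
    - [[0, 0, 0], [0, 0, 0]]
    - [[0, 0, 0], [0, 0, 0]]
    - [[0, 0, 0], [0, 0, 0]]
    - [[0, 0, 0], [0, 0, 0]]
    - [[0, 0, 0], [0, 0, 0]]

```text
time_s: 26.75
ee_pos: [389.0, -360.9, 24.9]
ee_rot: [-180.0, -0.1, -61.8]
force: [-2.5, -0.9, 5.8]
gripper_width: 21.7
```

Emit:
drive_tool:
  motion:
    - [[0, 0, 0.0005], [0, 0, 0]]
    - [[0, 0, 0.0003], [0, 0, 0]]
    - [[0, 0, 0], [0, 0, 0]]
    - [[0, 0, 0], [0, 0, 0]]
    - [[0, 0, 0], [0, 0, 0]]
    - [[0, 0, 0], [0, 0, 0]]
    - [[0, 0, 0], [0, 0, 0]]
    - [[0, 0, 0], [0, 0, 0]]
    - [[0, 0, 0], [0, 0, 0]]
    - [[0, 0, 0], [0, 0, 0]]
  claw: 0.55
  force: 20

```text
time_s: 27.58
ee_pos: [388.6, -360.4, 24.7]
ee_rot: [180.0, -0.0, -61.8]
force: [0.5, 0.4, -0.1]
gripper_width: 50.4
```

Emit:
drive_tool:
  motion:
    - [[0, 0, 0.004], [0, 0, 0]]
    - [[0, 0, 0.008], [0, 0, 0]]
    - [[0, 0, 0.012], [0, 0, 0]]
    - [[0, 0, 0.018], [0, 0, 0]]
    - [[0, 0, 0.02], [0, 0, 0]]
    - [[0, 0, 0.025], [0, 0, 0]]
    - [[-0.01, 0.01, 0.03], [0, 0, 0]]
    - [[-0.01, 0.02, 0.03], [0, 0, 0]]
    - [[-0.01, 0.03, 0.03], [0, 0, 0]]
    - [[-0.01, 0.03, 0.02], [0, 0, 0]]

```text
time_s: 28.42
ee_pos: [349.3, -271.8, 223.7]
ee_rot: [-179.9, -0.3, -61.9]
force: [0.6, -0.7, 1.6]
gripper_width: 49.9
```

Emit:
drive_tool:
  motion:
    - [[0, 0.03, 0.01], [0, 0, 0]]
    - [[0, 0.03, 0.01], [0, 0, 0]]
    - [[0, 0.02, 0.01], [0, 0, 0]]
    - [[0, 0.01, 0], [0, 0, 0]]
    - [[0, 0, 0], [0, 0, 0]]
    - [[0, 0, 0], [0, 0, 0]]
    - [[0, 0, 0], [0, 0, 0]]
    - [[0, 0, 0], [0, 0, 0]]
    - [[0, 0, 0], [0, 0, 0]]
    - [[0, 0, 0], [0, 0, 0]]

```text
time_s: 29.25
ee_pos: [349.0, -182.4, 249.9]
ee_rot: [179.9, -0.0, -61.9]
force: [-0.4, 0.2, -0.2]
gripper_width: 50.2
```

```bash
python3 - <<'E'
from h import *
s=env.state();print(s['time_s'],s['ee_pos'],s['force'],s['gripper_width']);snap('side','s19');snap('scene','sc19')
crop('sc19',280,180,400,270,6.5,'c35');crop('sc19',80,280,240,360,5,'c36')
E
```

```text
29.25 [ 348.96710556 -182.36483248  249.93842065] [-0.40598194  0.24537054 -0.21277666] 50.23660395406618
```

View pics/sc19.png

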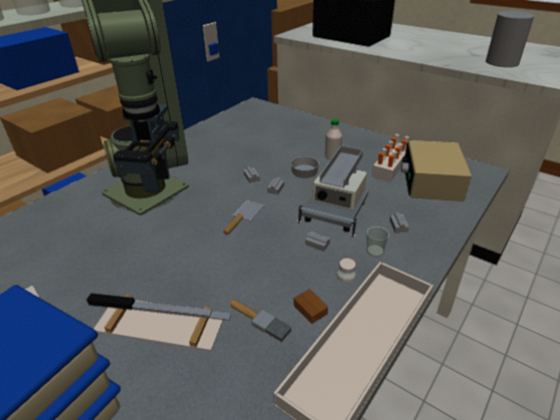

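View pics/s19.png

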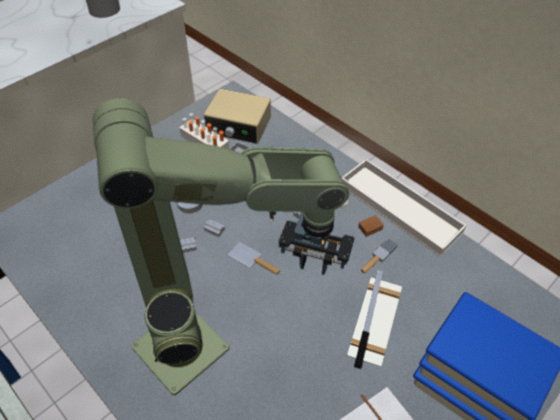

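View pics/c35.png

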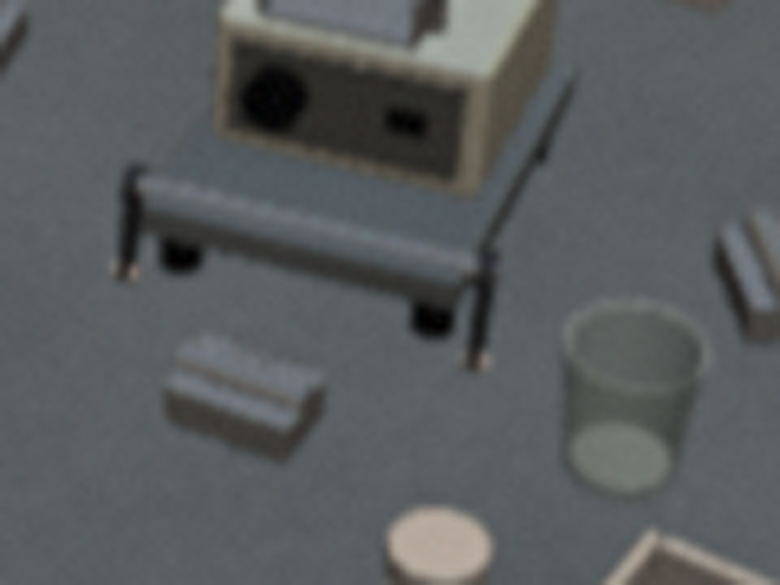

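View pics/c36.png

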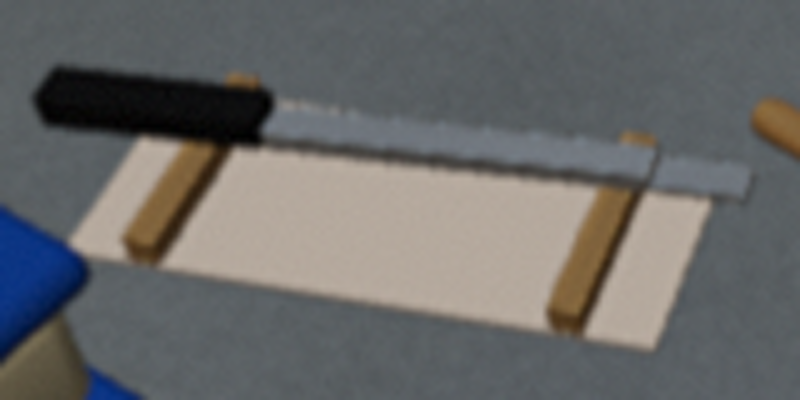

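```bash
python3 - <<'E'
from workcell import env
print(env.job_done(), env.state()['time_s'])
E
```

```text
the job is handed in; nothing more can be done
the job is handed in; nothing more can be done
```

The feeder's front now stands on its swing-down stand, the bar is back across both ribs of its rest, and I handed the job in at about 29 s.

- **Lift:** I gripped the bar by its handle and slid the tip about 24 mm under the front edge, over the rightmost fulcrum block. Pressing the handle down took up to about 12 N. Triangulated from two views, the legs' feet were about 6 mm in front of the axle and off the bench, so the legs had swung out to their stop. I then lowered the feeder slowly.
- **Feeder and bar:** The last pictures show both legs out with their white feet on the bench. The bar lies across both ribs, within a pixel of where it started in the scene picture. The robot touched nothing but the bar.
- **Other things:** They look unmoved in the scene picture. In the last side picture the arm hid some of them.
- **Not checked:** I did not measure the final front-edge height (about 34 mm expected); I judged it from the legs and the scene picture.
- **Disagreements:**
  - The bar's handle top measured about 37 mm high against the given 42, because of camera calibration, so I used the given height.
  - The bar slipped slightly in the grip during the press; it read about 1–2 mm high at the ridge. It was still level when laid down.

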